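# Fetch the pattern spindle from behind the jar and mallet and set the copying jig

## Robot

A 7-joint arm with a two-finger parallel gripper is mounted at the origin on the work surface. World frame = base frame: x ahead of the robot, y to its left, z up, the work surface at z = 0. Lengths are in m, angles in rad, forces in N, time in s.
With the tool pointing down it reaches from about 0.425 to 0.925 m from the base axis. Payload 6.8 kg.
Tool frame: the origin (TCP) lies at the very end of the fingers, on their centre line; the grasp point (between the pads) lies 19 mm behind it; z points along the fingers, y is the line along which they close (so a half turn about z gives the same grasp; the last joint's range is limited). The gripper opens to 85 mm and grips with 20 to 120 N. Pads are 22 mm wide; open, the fingers measure 114 mm over their backs; the gripper's body (76 mm by 85 mm) begins 54 mm behind the grasp point. The pads swing forward as they close: fully open they stand 13 mm farther back than shut.
Start: joints at [1.16, 0.477, 0.022, 1.555, -0.011, 1.109, -0.083], TCP at [0.201, -0.644, 0.231] pointing down, gripper open.
Joint ranges: [-2.96, 2.96], [-0.34, 2.1], [-1.41, 1.46], [0.24, 2.44], [-1.37, 4.51], [0.17, 1.92], [-2.96, 2.96]. Speed limits (rad/s): [2.39, 2.39, 3.14, 3.14, 3.14, 3.14, 3.14].

## Interface

Orientations are given as a rotation vector (axis times angle).
In Python, from bench import get_obs, viewer, r gives the robot as it stands. The module is installed in compiled form; this text tells all that it offers.
- The arm moves only by the tool play_rows, never from a script. Its argument "commands" is a list that holds one entry, the list of rows, each a list of 5 numbers: the gripper's target within -1 to 1 (shut at 1, half-way at 0, fully open at -1), then the shift along the tool's x, y, z scaled (see below), then the turn about the tool's z scaled (see below). A call has 1 to 12 rows; each row is the pose to reach, as a shift and turn from the pose commanded when the call began, along the tool's axes at that moment; what a row does not reach only later rows make up. The controller multiplies each number of a shift by 0.2 m and each number of a turn by pi/2 rad. A row lasts 1/12 s, in which the tool goes at most 41.7 mm and 7.16 degrees, less where a joint would pass 70% of its speed; a pose out of reach is approached as far as the arm can. A call with a number of a shift or a turn outside -1 to 1 is refused whole. A call with a gripper value outside its range is refused whole. The fingers move at their own pace and stop on an object; "grip_force" is the grip in N (left out, the last holds). Time passes only in rows, so rows that repeat a pose let the fingers close. It gives the time, the measured TCP pose, the force, the opening and the grip force at its end, in the units of the state.
- get_obs(): the state, without advancing time (a new reading comes with each control period).
- viewer.grab_frame(name): name is "scene" or "side" or "wrist"; returns a dict with "pixels" (480x640x3 uint8, red, green, blue), "fovy" (degrees; the focal length in pixels is half the picture's height over the tangent of half this angle, whatever the lens; pixels are square), "cx", "cy" (the principal point, pixels), "distortion" ([k1, k2, p1, p2, k3] as OpenCV has them; the pictures are not rectified), "world_to_cam" (4x4, takes a point from world to camera coordinates); the wrist camera has in their place "hand_eye" (4x4, takes a point from camera to tool coordinates, whose origin is the TCP and whose axes are the flange's). Camera axes: x right, y up, looking along -z (the intrinsics and any distortion apply to the point x, -y, -z); pixel columns grow to the right and rows downward; lengths in m; the calibration is good to about 2 mm. A picture is of the moment at which its call begins: read the wrist's pose just before it. There is no depth.
- r.hand_in(): hands the job in; it is judged then, once.
Trained networks look in a picture, given as the dict that the camera call returned (one of the last four; its "shot" number tells which), for a name from the list of things; names that differ only in an ending like _2 or _b are one class to them, and where a whole thing is asked for, a point or a joint stands for the part that bears it (a point fixed in the world has none). Each returns a list of dicts, best first, with "score" (0 to 1); they miss things now and then, are a little off and sometimes report something else, mostly with a low value. They report only what shows in the picture. A call takes as long as a camera call. They do not tell look-alikes from the thing itself.
- viewer.trace(picture, thing): "pixels" (480x640 bool, what is visible of it) and "rect" ([left, top, right, bottom] in pixels, round what is visible of it).
The state is a dict: "clock": time; "joints": joint angles; "qvel": joint speeds; "tau": joint torques, N m; "tcp_pos": TCP position; "orientation": TCP orientation; "contact_force": force on the tool from outside, world axes, zero at the start; "moment": the same for the moment, N m; "grip_width": finger opening in m; "gripper_force": force on a finger pad.
Only numpy, scipy, OpenCV 4.12 (cv2) and the standard library are available. Lean on these libraries where they do the work, as an engineer would, in place of code of your own. Each camera call takes 0.05 s, during which the arm holds its last target. There are 200 camera calls.

## Task

The turned spindle lies behind the jar and the mallet: first stand those two upright on the free part of the rubber mat, leaving the sanding block there where it is. Then lay the spindle flat in the cradle of the copying jig and, once it lies there, slide the stop collar along its bar until it is centred over the dark steel index strip and let go. Last of all, stand the jar back upright in the middle of the round cork coaster and the mallet upright in the middle of the square one.

Things in the scene. Friction and masses are not known exactly. Their poses are not given: they have to be found in the camera images.
- jar_center (a point): Centre of a closed amber glass jar with an aluminium lid, a cylinder 60 mm in diameter and 84 mm tall (lid 18 mm of it), about 0.24 kg; the point is on its axis, 42 mm above its underside. z is up its axis. It stands on the round coaster at the start.
- mallet_grip (a point): Handle of a round wooden carver's mallet standing on its head, handle up. 155 mm high; dark head 60 mm in diameter in the lower 76 mm, above it a pale handle 26 mm in diameter. The point to grip is on the axis 118 mm above the underside, 37 mm below the top. About 0.26 kg. z is up its axis. It stands on the square coaster at the start.
- spindle_center (a point): Centre of a pale turned wooden spindle lying flat on the dark wooden storage board, on the far side of the jar and mallet, which stand about 10 mm from it and block the gripper. 180 mm long (y axis), 36 mm square (x, z) at its ends and in the 50 mm long middle, slim beads between; grip the square middle across x. The point is 18 mm above its underside. About 0.15 kg.
- parking: Fixed black rubber mat where the jar and mallet are parked for the time being, 150 mm (x) by 230 mm (y), 4 mm thick; the origin is the centre of its underside. The sanding block occupies a strip at its far edge (x about +50 mm); the rest (x from -75 to +30 mm) is free.
- sander_center (a point): Centre of a cork sanding block with a pale wooden top, 32 x 75 x 24 mm, lying on the far edge of the rubber mat, long side along y; a bystander that stays where it is.
- coaster_round: Fixed round cork coaster, 76 mm in diameter, 3 mm thick, on the storage board: the jar's own place. Origin at the centre of its underside; z up.
- coaster_square: Fixed square cork coaster, 76 x 76 mm, 3 mm thick, on the storage board: the mallet's own place. Origin at the centre of its underside; z up. The two coasters lie side by side along their y axes, 110 mm between centres, either way round.
- cradle (a point): Middle of the cradle floor, on top of the plywood copying jig (fixed board 250 mm in y, 180 mm in x, top 12 mm above the table). The cradle is a bed 60 mm wide (x) and 204 mm long (y) edged by dark rails 8 mm high; side rails only at the two ends (|y| 55 to 100 mm), so fingers have room beside the middle. x points across it, away from the collar's bar; y along it; z up.
- collar_center (a point): Centre of the dark steel stop collar, 40 mm in diameter, 26 mm long. It slides (friction about 1.5 N, stays where left) on a fixed bar 16 mm in diameter along this frame's y, parallel to the cradle and 90 mm to its -x side, axis 52 mm above the table; up to 170 mm towards +y from the -y end. Grip it from above across the bar (along x). End posts 34 mm wide, 64 mm high above the table.
- index: Dark steel index strip lying flat on the jig board under the bar, square to it: 84 mm long along x, 8 mm wide along y, 2 mm thick; the origin is the centre of its underside, straight below the bar's axis. It marks where the middle of the collar must stop; it always lies further along +y than the collar at the start.
There are look-alikes about, which are no part of the job. What is shaped like the part that bears jar_center but purple is not meant.

How it is judged:
By the outcome, as a careful person would: the job done as asked, in the order asked, and still so for the second after the job is handed in, with the robot touching nothing.
It also fails if it takes over 134 s, if anything falls off the work surface, if the arm or the gripper's body presses on something with over 40 N, if the wrist force passes 120 N, or if a joint passes its speed limit or range.

## Working session

There is one attempt and no reset: what is moved stays moved. The work goes in short steps, Python scripts to look and compute and a tool call to move; the robot and the scene stay as the last step left them, time stands still between calls to the robot, and variables do not carry over. Pictures are saved under pics/ and viewed, at most 14 in all, crops included, and the job is handed in when it is done.

Besides the shell and the picture viewer there is one more tool, called after "Call:" by a JSON object that holds its "name" and its "arguments", one argument or row to a line. play_rows: Moves the arm, as the interface text tells. Shifts and turns lie within -1 to 1; 1 stands for 0.2 m of shift or pi/2 rad of turn. Its arguments: {"type":"object","properties":{"commands":{"type":"array","items":{"type":"array","items":{"type":"array","items":{"type":"number","minimum":-1,"maximum":1}}}},"grip_force":{"type":"number"}},"required":["commands"]}

```bash
mkdir -p pics
cat > h.py <<'E'
import numpy as np, cv2
from bench import get_obs, viewer, r
from scipy.spatial.transform import Rotation as R
def grab(n):
    o=get_obs(); f=viewer.grab_frame(n)
    if 'world_to_cam' in f: f['w2c']=np.array(f['world_to_cam'])
    else:
        T=np.eye(4);T[:3,:3]=R.from_rotvec(o['orientation']).as_matrix();T[:3,3]=o['tcp_pos']
        f['w2c']=np.linalg.inv(T@np.array(f['hand_eye']))
    F=240/np.tan(np.radians(f['fovy'])/2); f['K']=np.array([[F,0,f['cx']],[0,F,f['cy']],[0,0,1.]])
    f['D']=np.array(f['distortion'],float); return f
def save(f,n): cv2.imwrite('pics/'+n,f['pixels'][:,:,::-1])
FL=np.diag([1,-1,-1.])
def rays(f,uv):
    p=cv2.undistortPoints(np.array(uv,float).reshape(-1,1,2),f['K'],f['D']).reshape(-1,2)
    d=np.c_[p,np.ones(len(p))]@FL; M=f['w2c']
    return -M[:3,:3].T@M[:3,3], d@M[:3,:3]
def onz(f,uv,z):
    c,d=rays(f,uv); return c+d*((z-c[2])/d[:,2])[:,None]
def proj(f,P):
    M=f['w2c'].copy(); M[:3]=FL@M[:3]
    return cv2.projectPoints(np.array(P,float).reshape(-1,1,3),cv2.Rodrigues(M[:3,:3])[0],M[:3,3],f['K'],f['D'])[0].reshape(-1,2)
def tri(obs):
    A=np.zeros((3,3));b=np.zeros(3)
    for f,uv in obs:
        c,d=rays(f,[uv]);d=d[0]/np.linalg.norm(d);Q=np.eye(3)-np.outer(d,d);A+=Q;b+=Q@c
    return np.linalg.solve(A,b)
E
python3 - <<'E'
from h import *
o=get_obs();print({k:np.round(v,3) for k,v in o.items()})
for n in ['scene','side']:
    f=grab(n);save(f,n+'0.png')
    M=f['w2c'];print(n,f['fovy'],np.round(-M[:3,:3].T@M[:3,3],3),f['D'])
    for t in ['jar_center','mallet_grip','spindle_center','parking','sander_center','coaster_round','coaster_square','cradle','collar_center','index']:
        try:
            for d in viewer.trace(f,t)[:3]:
                m=d['pixels'];v,u=np.nonzero(m);print(n,t,round(d['score'],2),np.round(d['rect']),round(u.mean(),1),round(v.mean(),1),len(u))
        except Exception as e: print(t,e)
E
```

```text
{'clock': np.float64(0.0), 'joints': array([ 1.16 ,  0.478,  0.022,  1.556, -0.012,  1.109, -0.083]), 'qvel': array([-0.001,  0.   , -0.001,  0.   ,  0.   , -0.001, -0.001]), 'tau': array([ 0.0000e+00, -5.9645e+01,  1.6080e+00, -2.8120e+01,  1.2000e-02,
        9.0000e-03, -0.0000e+00]), 'tcp_pos': array([ 0.201, -0.644,  0.23 ]), 'orientation': array([-3.104e+00, -4.740e-01,  1.000e-03]), 'contact_force': array([-0.249,  0.144, -0.819]), 'moment': array([ 0.018, -0.037, -0.05 ]), 'gripper_force': np.float64(0.0), 'grip_width': np.float64(0.086)}
scene 43.94803667519853 [ 1.473 -0.245  0.821] [-0.11928393  0.          0.          0.          0.        ]
scene jar_center 0.81 [300. 224. 325. 269.] 315.1 243.3 763
scene jar_center 0.81 [186. 234. 218. 276.] 201.9 253.9 1068
scene jar_center 0.7 [340. 251. 368. 299.] 354.9 275.3 1138
scene mallet_grip 0.73 [292. 241. 322. 307.] 304.8 278.9 1380
scene spindle_center 0.8 [293. 288. 386. 329.] 340.3 308.9 1865
scene parking 0.83 [128. 308. 249. 370.] 190.7 336.1 5048
scene sander_center 0.71 [151. 338. 192. 358.] 169.8 349.4 706
scene sand
[... 590 characters left out ...]
88 [283. 193. 318. 268.] 299.4 236.6 1575
side spindle_center 0.87 [222. 234. 288. 294.] 249.8 266.9 826
side parking 0.55 [306. 186. 402. 245.] 352.9 216.2 2792
side sander_center 0.73 [334. 187. 358. 212.] 345.8 196.6 374
side coaster_round 0.66 [250. 286. 287. 306.] 268.9 298.1 193
side coaster_round 0.25 [281. 253. 329. 279.] 303.5 266.5 403
side coaster_square 0.8 [283. 255. 326. 278.] 304.9 266.5 303
side cradle 0.89 [ 53. 311. 254. 480.] 152.0 389.2 16988
side collar_center 0.81 [199. 326. 229. 357.] 213.9 342.0 541
side collar_center 0.55 [284. 193. 318. 271.] 299.6 237.0 1543
side index 0.53 [147. 400. 174. 428.] 159.1 414.9 217
side index 0.47 [281. 195. 316. 270.] 299.4 237.2 1499
```

View pics/scene0.png

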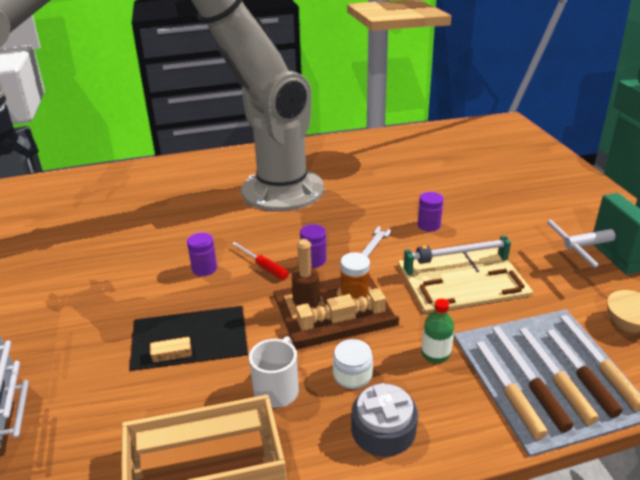

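View pics/side0.png

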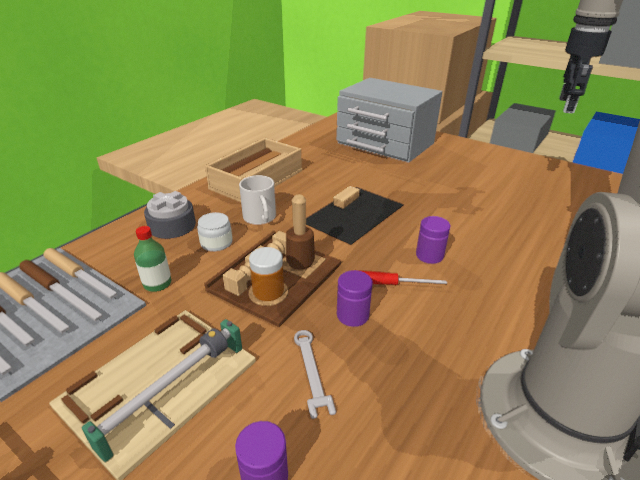

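The scene view shows the amber jar at (355,275), the mallet at (305,275), the spindle behind them at (340,308), the mat at (190,336) and the jig at (465,275). Three purple decoys stand about. The side view has the jar at (267,275), the mallet at (299,235) and the collar at (214,342).

Run:
```python
from h import *
s=grab('scene');d=grab('side')
def T(n,a,b):print(n,np.round(tri([(s,a),(d,b)]),3))
T('jar',(355,275),(267,276));T('mallet top',(304.5,242),(299,198));T('collar',(424.7,254.5),(214,342))
T('index',(470,262),(159,415));T('purpleA',(202,254),(432,239));T('purpleB',(315,243),(354,297))
T('sander',(170,349),(346,197))
def quad(f,m,z):
    c=max(cv2.findContours(m.astype(np.uint8),0,1)[0],key=cv2.contourArea).reshape(-1,2)
    P=onz(f,c,z)[:,:2].astype(np.float32)
    q=cv2.minAreaRect(P); return np.round(q[0],3),np.round(q[1],3),round(q[2],1)
for f,n in((s,'scene'),(d,'side')):
    for t,z in(('parking',.004),('cradle',.012),('spindle_center',.03),('sander_center',.02)):
        L=viewer.trace(f,t)
        if L:print(n,t,*quad(f,L[0]['pixels'],z))
# spindle ends top centres manual; jig corners scene
print(onz(s,[(304,312),(378,297)],.05))
print('jig',onz(s,[(398,262),(416,307),(531,297),(505,250)],.012))
print('board',onz(s,[(277,295),(293,340),(397,318),(372,285)],.015))
print('boardside',onz(d,[(207,280),(278,317),(341,268),(268,232)],.015))
```

```text
jar [0.513 0.058 0.056]
mallet top [ 0.521 -0.051  0.168]
collar [0.478 0.229 0.053]
index [0.476 0.347 0.006]
purpleA [ 0.322 -0.252  0.043]
purpleB [0.357 0.007 0.048]
sander [ 0.592 -0.34   0.016]
scene parking [ 0.551 -0.305] [0.229 0.155] 86.7
scene cradle [0.514 0.326] [0.296 0.226] 87.6
scene spindle_center [0.58  0.009] [0.075 0.193] 3.2
scene sander_center [ 0.597 -0.339] [0.076 0.057] 87.7
side parking [ 0.548 -0.304] [0.234 0.155] 86.4
side cradle [ 0.54  -0.293] [0.233 0.152] 85.1
side spindle_center [0.588 0.065] [0.052 0.119] 45.4
side sander_center [ 0.59  -0.339] [0.052 0.107] 1.3
[[ 0.59288413 -0.07178507  0.05      ]
 [ 0.58864141  0.08378656  0.05      ]]
jig [[0.43741887 0.18546721 0.012     ]
 [0.59825209 0.16566441 0.012     ]
 [0.63728049 0.41540709 0.012     ]
 [0.46306577 0.44790568 0.012     ]]
board [[ 0.48297739 -0.10731416  0.015     ]
 [ 0.6286684  -0.10353025  0.015     ]
 [ 0.62297157  0.11414814  0.015     ]
 [ 0.50583152  0.09945453  0.015     ]]
boardside [[ 0.63612318  0.09985117  0.015     ]
 [ 0.4566357   0.0968665   0.015     ]
 [ 0.44242703 -0.08715355  0.015     ]
 [ 0.65020978 -0.10031242  0.015     ]]
```

Call:
{"name": "play_rows", "arguments": {
  "commands": [
    [[-1,0.97,-0.6,-0.3,0],[-1,0.97,-0.6,-0.3,0],[-1,0.97,-0.6,-0.3,0],[-1,0.97,-0.6,-0.3,0],[-1,0.97,-0.6,-0.3,0],[-1,0.97,-0.6,-0.3,0],[-1,0.97,-0.6,-0.3,0]]
  ]
}}

```text
clock: 2.18
tcp_pos: [0.3573, -0.4667, 0.2935]
orientation: [3.102, 0.49, 0.008]
contact_force: [0.8, 0.3, 0.4]
grip_width: 0.0857
gripper_force: 0.0
```

Call:
{"name": "play_rows", "arguments": {
  "commands": [
    [[-1,0.97,-0.6,-0.3,0.193],[-1,0.97,-0.6,-0.3,0.193],[-1,0.97,-0.6,-0.3,0.193],[-1,0.97,-0.6,-0.3,0.193],[-1,0.97,-0.6,-0.3,0.193],[-1,0.97,-0.6,-0.3,0.193],[-1,0.97,-0.6,-0.3,0.193],[-1,0.97,-0.6,-0.3,0.193]]
  ]
}}

```text
clock: 2.85
tcp_pos: [0.5016, -0.2978, 0.3517]
orientation: [3.141, 0.006, 0.002]
contact_force: [-1.0, -0.9, -0.6]
grip_width: 0.085
gripper_force: 0.0
```

Run:
```python
from h import *
o=get_obs();print(o['clock'],o['tcp_pos'],o['orientation'],o['contact_force'])
f=grab('wrist');save(f,'w1.png');M=f['w2c'];print(-M[:3,:3].T@M[:3,3],onz(f,[(320,240),(0,0),(639,479)],0),f['D'],f['fovy'])
for t in ['parking','sander_center']:
  for x in viewer.trace(f,t)[:1]:
    print(t,x['score'],x['rect'])
    c=max(cv2.findContours(x['pixels'].astype(np.uint8),0,1)[0],key=cv2.contourArea).reshape(-1,2)
    q=cv2.minAreaRect(onz(f,c,.004 if t=='parking' else .028)[:,:2].astype(np.float32));print(q)
```

```text
2.85 [ 0.5015897  -0.29778831  0.35172571] [3.14144512e+00 6.42343592e-03 1.78068488e-03] [-1.0231324  -0.90716116 -0.61610479]
[ 0.56972399 -0.29782559  0.49431051] [[ 0.41611028 -0.29444338  0.        ]
 [ 0.74537384  0.12889418  0.        ]
 [-0.09076088 -0.94446465  0.        ]] [-0.02725289  0.          0.          0.          0.        ] 70.88779078120254
parking 0.94 [248.1, 89.1, 414.4, 211.6]
((0.5467461347579956, -0.3039056062698364), (0.23137177526950836, 0.1514291763305664), 86.20580291748047)
sander_center 0.66 [322.3, 105.7, 383.4, 138.0]
((0.591216504573822, -0.33869221806526184), (0.07596616446971893, 0.03256351500749588), 89.23133087158203)
```

Call:
{"name": "play_rows", "arguments": {
  "commands": [
    [[-1,-0.1,-1,0,0],[-1,-0.1,-1,0,0],[-1,-0.1,-1,0,0],[-1,-0.1,-1,0,0],[-1,-0.1,-1,0,0],[-1,-0.1,-1,0,0],[-1,-0.1,-1,0,0],[-1,-0.1,-1,0,0],[-1,-0.1,-1,0,0]]
  ]
}}

```text
clock: 3.75
tcp_pos: [0.4798, -0.102, 0.351]
orientation: [3.141, -0.007, -0.001]
contact_force: [-1.0, 0.6, -0.1]
grip_width: 0.0852
gripper_force: 0.0
```

```bash
cat > look.py <<'E'
from h import *
import sys,pickle
o=get_obs();print(o['clock'],o['tcp_pos'].round(4),np.round(o['orientation'],4))
f=grab('wrist');save(f,sys.argv[1]+'.png')
res={}
for t in sys.argv[2:]:
  res[t]=[]
  for x in viewer.trace(f,t)[:4]:
    if x['score']<.3: continue
    c=max(cv2.findContours(x['pixels'].astype(np.uint8),0,1)[0],key=cv2.contourArea).reshape(-1,2)
    rgb=f['pixels'][x['pixels']].mean(0)
    res[t].append((x['score'],x['rect'],c,rgb));print(t,round(x['score'],2),np.round(x['rect']),rgb.round())
pickle.dump((f,res),open(sys.argv[1]+'.pkl','wb'))
E
python3 look.py w2 jar_center mallet_grip spindle_center coaster_round coaster_square
```

```text
3.75 [ 0.4798 -0.102   0.351 ] [ 3.1412e+00 -7.0000e-03 -8.0000e-04]
jar_center 0.89 [162. 139. 231. 189.] [203. 197. 190.]
jar_center 0.85 [398. 268. 444. 328.] [138.  81. 147.]
jar_center 0.76 [222. 248. 272. 306.] [147.  83. 166.]
jar_center 0.59 [  3. 287.  84. 346.] [128.  71. 144.]
mallet_grip 0.82 [257. 135. 309. 184.] [150. 115.  80.]
spindle_center 0.72 [164.  90. 312. 134.] [210. 178. 132.]
coaster_round 0.81 [193. 128. 239. 185.] [166. 131.  91.]
coaster_square 0.91 [259. 128. 315. 183.] [174. 138.  95.]
```

Call:
{"name": "play_rows", "arguments": {
  "commands": [
    [[-1,0,-1,0,0],[-1,0,-1,0,0],[-1,0,-1,0,0],[-1,0,-1,0,0],[-1,0,-1,0,0],[-1,0,-1,0,0],[-1,0,-1,0,0],[-1,0,-1,0,0],[-1,0,-1,0,0]]
  ]
}}

```text
clock: 4.8
tcp_pos: [0.4805, 0.0987, 0.3511]
orientation: [3.141, -0.005, -0.0]
contact_force: [0.3, -0.0, -0.2]
grip_width: 0.0853
gripper_force: 0.0
```

```bash
python3 look.py w3 jar_center mallet_grip spindle_center coaster_round coaster_square cradle collar_center index
```

```text
4.8 [0.4805 0.0987 0.3511] [ 3.1409e+00 -4.9000e-03 -5.0000e-04]
jar_center 0.98 [331. 137. 385. 190.] [232. 234. 233.]
jar_center 0.93 [524. 267. 597. 328.] [147.  82. 169.]
jar_center 0.75 [516.  76. 639. 195.] [73. 65. 59.]
jar_center 0.65 [364. 246. 417. 305.] [158.  94. 179.]
mallet_grip 0.66 [411. 135. 494. 179.] [157. 121.  86.]
spindle_center 0.84 [320.  92. 470. 130.] [217. 184. 138.]
coaster_square 0.66 [406. 130. 458. 186.] [170. 137.  99.]
cradle 0.85 [ 63.  85. 265. 217.] [211. 193. 155.]
collar_center 0.68 [211. 176. 236. 205.] [113. 106.  98.]
index 0.68 [145. 159. 154. 215.] [157. 144. 133.]
```

View pics/w3.png

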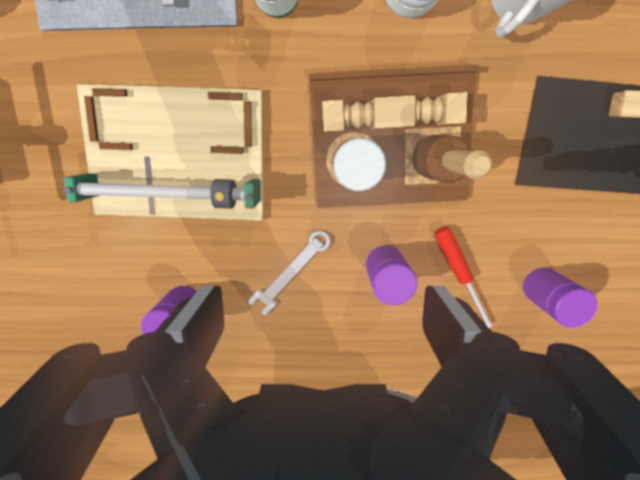

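View pics/w2.png

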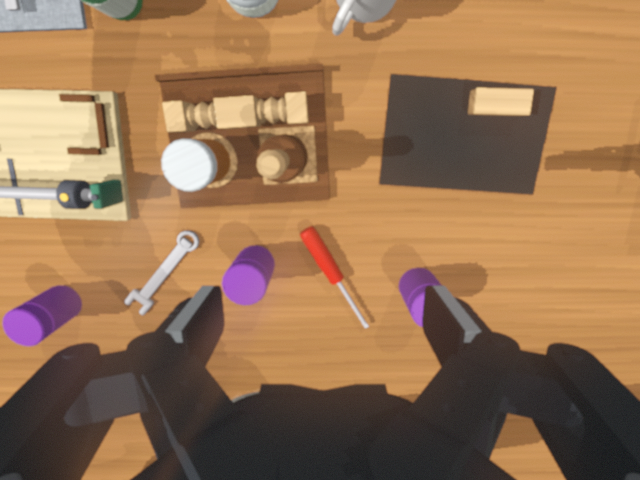

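The wrist views show the lid at (359,163) in w3 and (190,166) in w2, and the mallet top at (480,163) and (272,163). The spindle's middle block is at (395,112) and (235,111), and the collar is at (223,193) in w3.

Run:
```python
from h import *
import pickle
a,ra=pickle.load(open('w2.pkl','rb'));b,rb=pickle.load(open('w3.pkl','rb'))
T=lambda n,p,q:print(n,tri([(a,p),(b,q)]).round(4))
T('lid',(189.5,165.5),(359,163.5));T('mtop',(272,163),(480,163))
T('spA',(254,96),(414,96));T('spB',(215,97),(374,98));T('spC',(256,127),(415,128));T('spD',(217,129),(376,129))
T('spEndL',(164,115),(323,116));T('spEndR',(307,106),(466,108))
T('sq tr',(315,126),(460,127));T('sq tl',(258,129),(405,129));T('board br',(328,198),(473,199));T('board bl',(180,207),(318,206))
T('board tr',(322,67),(474,72));T('board tl',(160,79),(310,79))
T('collar',(73,194),(223,193));T('postR',(104,193),(252,192))
for z in(.017,.019): print('sq w2',onz(a,[(258,128.5),(315,126.5),(317,182),(258,184)],z)[:,:2].round(4).tolist())
print('idx',onz(b,[(148.5,158),(152.5,214)],.014).round(4).tolist())
print('jig',onz(b,[(78,86),(264,91),(264,219),(95,217)],.012).round(4).tolist())
print('rail out bb',onz(b,[(86,95),(243,102),(100,147),(251,150)],.02).round(4).tolist())
print('bar ends on z=.052+.008', onz(b,[(80,187),(210,192.5)],.058).round(4).tolist())
for n,f,res in(('w2',a,ra),('w3',b,rb)):
  for t,z in (('coaster_square',.018),('coaster_round',.018),('spindle_center',.05)):
    if res.get(t):
      c=res[t][0][2];P=onz(f,c,z)[:,:2];print(n,t,P.min(0).round(4),P.max(0).round(4),cv2.minAreaRect(P.astype(np.float32)))
```

```text
lid [0.5161 0.0552 0.0896]
mtop [ 0.5233 -0.0539  0.1644]
spA [ 0.5968 -0.0168  0.0424]
spB [0.5954 0.0331 0.0401]
spC [ 0.5586 -0.0187  0.0499]
spD [0.557  0.0307 0.0504]
spEndL [0.5738 0.0975 0.0474]
spEndR [ 0.5835 -0.0832  0.0448]
sq tr [ 0.5608 -0.0922  0.0082]
sq tl [ 0.5574 -0.0145  0.0141]
board br [ 0.465  -0.1097  0.0354]
board bl [0.4502 0.105  0.0146]
board tr [ 0.6326 -0.1022  0.0132]
board tl [0.6225 0.1146 0.0085]
collar [0.4769 0.2287 0.0563]
postR [0.4764 0.1925 0.0469]
sq w2 [[0.5579, -0.0151], [0.5601, -0.0924], [0.485, -0.0945], [0.4826, -0.011]]
sq w2 [[0.5579, -0.0155], [0.5601, -0.0925], [0.4853, -0.0945], [0.4829, -0.0114]]
idx [[0.5202, 0.3424, 0.014], [0.4396, 0.3479, 0.014]]
jig [[0.6162, 0.427, 0.012], [0.6067, 0.1761, 0.012], [0.431, 0.1846, 0.012], [0.435, 0.4364, 0.012]]
rail out bb [[0.6037, 0.4127, 0.02], [0.5923, 0.2032, 0.02], [0.5361, 0.4053, 0.02], [0.5303, 0.1962, 0.02]]
bar ends on z=.052+.008 [[0.4864, 0.4167, 0.058], [0.4781, 0.2451, 0.058]]
w2 coaster_square [ 0.4853 -0.0933] [ 0.5608 -0.0162] ((0.5219844579696655, -0.05493323504924774), (0.07461748272180557, 0.07429059594869614), 3.2017483711242676)
w2 coaster_round [0.4803 0.0161] [0.5539 0.0731] ((0.5197818875312805, 0.041257038712501526), (0.07409162819385529, 0.04938986897468567), 13.589448928833008)
w2 spindle_center [ 0.554  -0.0845] [0.6001 0.0967] ((0.5766083598136902, 0.006286345422267914), (0.038634564727544785, 0.1809496283531189), 3.166961431503296)
w3 coaster_square [ 0.4842 -0.0881] [ 0.5603 -0.0138] ((0.5216003656387329, -0.0526641421020031), (0.07582558691501617, 0.07394349575042725), 3.21490478515625)
w3 spindle_center [ 0.5545 -0.0812] [0.5999 0.0988] ((0.5777428150177002, 0.009365871548652649), (0.03719182312488556, 0.18053512275218964), 3.622884511947632)
```

Call:
{"name": "play_rows", "arguments": {
  "commands": [
    [[-1,0.178,0.218,0.5,0],[-1,0.178,0.218,1,0],[-1,0.178,0.218,1,0],[-1,0.178,0.218,1,0],[-1,0.178,0.218,1,0],[-1,0.178,0.218,1,0],[-1,0.178,0.218,1,0],[-1,0.178,0.218,1,0]]
  ]
}}

```text
clock: 5.92
tcp_pos: [0.5168, 0.0578, 0.1531]
orientation: [-3.141, -0.0, -0.003]
contact_force: [0.1, -0.1, 0.5]
grip_width: 0.0851
gripper_force: 0.0
```

Run:
```python
from h import *
o=get_obs();print(o['tcp_pos'].round(4),o['orientation'].round(4))
f=grab('wrist')
s=grab('side');d=grab('scene')
for x in viewer.trace(f,'jar_center')[:3]: print(x['score'],x['rect'])
print(proj(f,[(.516,.055,.094)]))
```

```text
[0.5168 0.0578 0.1531] [-3.1407e+00 -0.0000e+00 -3.0000e-03]
0.61 [278.5, 184.2, 373.6, 292.4]
0.58 [348.6, 343.7, 416.7, 401.6]
0.56 [614.0, 370.9, 640.0, 395.3]
[[326.59405684 249.58153355]]
```

Call:
{"name": "play_rows", "arguments": {
  "commands": [
    [[-1,0,0,0.2,0],[-1,0,0,0.4,0],[-1,0,0,0.565,0],[-1,0,0,0.565,0],[-1,0,0,0.565,0],[1,0,0,0.565,0],[1,0,0,0.565,0],[1,0,0,0.565,0],[1,0,0,0.565,0],[1,0,0,0.565,0],[1,0,0,0.565,0],[1,0,0,0.565,0]]
  ],
  "grip_force": 40
}}

```text
clock: 7.12
tcp_pos: [0.5179, 0.0571, 0.0413]
orientation: [-3.141, 0.001, -0.008]
contact_force: [-1.8, -0.8, 8.8]
grip_width: 0.059
gripper_force: 35.5
```

Call:
{"name": "play_rows", "arguments": {
  "commands": [
    [[1,0,0,-0.15,0],[1,0,0,-0.35,0],[1,0,0,-0.55,0],[1,0,0,-0.75,0],[1,0,0,-0.95,0],[1,0,0.1,-0.95,0],[1,0,0.3,-0.95,0],[1,0,0.5,-0.95,0],[1,0,0.7,-0.95,0],[1,0,0.9,-0.95,0],[1,0,1,-0.95,0],[1,0,1,-0.95,0]]
  ]
}}

```text
clock: 8.12
tcp_pos: [0.5148, -0.1499, 0.2297]
orientation: [3.138, -0.015, 0.002]
contact_force: [0.2, -0.7, -2.8]
grip_width: 0.0593
gripper_force: 38.1
```

Call:
{"name": "play_rows", "arguments": {
  "commands": [
    [[1,0.035,0.15,0,0],[1,0.035,0.35,0,0],[1,0.035,0.51,0,0],[1,0.035,0.51,0.2,0],[1,0.035,0.51,0.4,0],[1,0.035,0.51,0.6,0],[1,0.035,0.51,0.8,0],[1,0.035,0.51,0.88,0],[1,0.035,0.51,0.88,0],[1,0.035,0.51,0.88,0]]
  ]
}}

```text
clock: 8.95
tcp_pos: [0.523, -0.2446, 0.053]
orientation: [-3.141, -0.0, -0.0]
contact_force: [0.3, -0.6, -1.8]
grip_width: 0.0592
gripper_force: 38.1
```

Call:
{"name": "play_rows", "arguments": {
  "commands": [
    [[1,0,0,0.05,0],[1,0,0,0.07,0],[1,0,0,0.08,0],[1,0,0,0.08,0],[1,0,0,0.08,0]]
  ]
}}

```text
clock: 9.37
tcp_pos: [0.523, -0.2453, 0.0369]
orientation: [3.141, -0.001, 0.001]
contact_force: [0.3, 0.5, -3.3]
grip_width: 0.0588
gripper_force: 38.1
```

Call:
{"name": "play_rows", "arguments": {
  "commands": [
    [[1,0,0,0.008,0],[1,0,0,0.016,0],[1,0,0,0.016,0],[1,0,0,0.016,0]]
  ]
}}

```text
clock: 9.7
tcp_pos: [0.5227, -0.2451, 0.0331]
orientation: [-3.142, 0.001, 0.0]
contact_force: [0.5, 0.0, -2.5]
grip_width: 0.0595
gripper_force: 38.1
```

Call:
{"name": "play_rows", "arguments": {
  "commands": [
    [[1,0,0,0.005,0],[1,0,0,0.01,0],[1,0,0,0.01,0],[1,0,0,0.01,0]]
  ]
}}

```text
clock: 10.03
tcp_pos: [0.5226, -0.2451, 0.031]
orientation: [-3.142, 0.001, 0.0]
contact_force: [0.5, 0.1, -2.6]
grip_width: 0.0588
gripper_force: 38.1
```

Run:
```python
from h import *
f=grab('side');v=f['pixels'][150:280,270:440];cv2.imwrite('pics/s1.png',cv2.resize(v,None,fx=4,fy=4)[:,:,::-1]);print(get_obs()['contact_force'])
```

```text
[ 0.04838044 -0.82819872 -3.60598922]
```

View pics/s1.png

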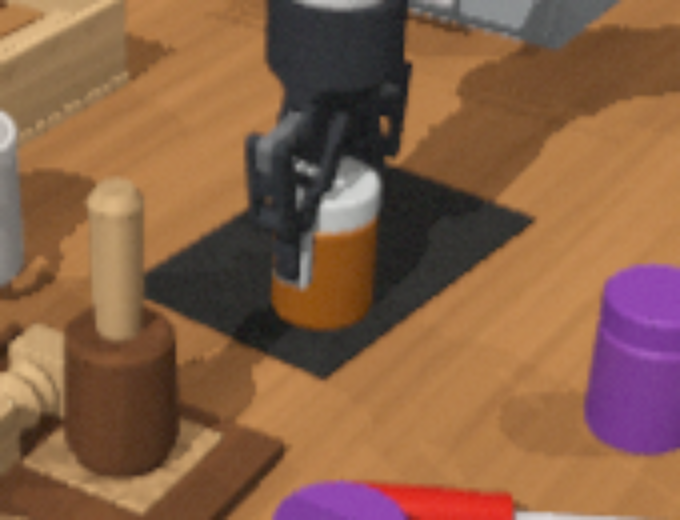

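Jar is upright just above the mat (base at (322,325) in the crop). I'll lower it further in small steps.

Call:
{"name": "play_rows", "arguments": {
  "commands": [
    [[1,0,0,0.005,0],[1,0,0,0.01,0],[1,0,0,0.01,0],[1,0,0,0.01,0]]
  ]
}}

```text
clock: 10.42
tcp_pos: [0.5228, -0.2452, 0.0304]
orientation: [3.141, -0.001, 0.0]
contact_force: [-4.2, 0.9, 9.6]
grip_width: 0.0596
gripper_force: 39.1
```

Call:
{"name": "play_rows", "arguments": {
  "commands": [
    [[1,0,0,0.005,0],[1,0,0,0.01,0],[1,0,0,0.01,0],[1,0,0,0.01,0]]
  ]
}}

```text
clock: 10.75
tcp_pos: [0.5228, -0.2452, 0.0302]
orientation: [3.141, -0.001, 0.0]
contact_force: [-11.3, 3.7, 28.2]
grip_width: 0.059
gripper_force: 40.3
```

Call:
{"name": "play_rows", "arguments": {
  "commands": [
    [[1,0,0,-0.012,0],[1,0,0,-0.015,0],[0.2,0,0,-0.015,0],[0,0,0,-0.015,0],[-0.4,0,0,-0.015,0],[-0.4,0,0,-0.015,0],[-0.4,0,0,-0.02,0]]
  ]
}}

```text
clock: 11.33
tcp_pos: [0.5226, -0.2451, 0.0307]
orientation: [-3.141, 0.001, 0.001]
contact_force: [0.4, -0.3, -2.6]
grip_width: 0.0597
gripper_force: 13.1
```

Call:
{"name": "play_rows", "arguments": {
  "commands": [
    [[-1,0,0,0,0],[-1,0,0,0,0],[-1,0,0,0,0],[-1,0,0,0,0],[-1,0,0,0,0],[-1,0,0,-0.2,0],[-1,0,0,-0.4,0],[-1,0,0,-0.6,0],[-1,0,0,-0.8,0],[-1,0,0,-1,0],[-1,0,0,-1,0]]
  ]
}}

```text
clock: 12.25
tcp_pos: [0.527, -0.2465, 0.2399]
orientation: [3.136, -0.001, 0.02]
contact_force: [1.1, -0.6, 0.4]
grip_width: 0.0855
gripper_force: 0.0
```

```bash
python3 look.py w4 jar_center parking sander_center
python3 - <<'E'
from h import *
import pickle
a,ra=pickle.load(open('w4.pkl','rb'))
for t,z in(('parking',.004),('sander_center',.028),('jar_center',.088)):
  for x in ra[t]: print(t,cv2.minAreaRect(onz(a,x[2],z)[:,:2].astype(np.float32)))
E
```

```text
12.25 [ 0.527  -0.2465  0.2399] [ 3.1363e+00 -1.0000e-03  2.0500e-02]
jar_center 0.8 [ 81. 313. 151. 355.] [142.  86. 135.]
jar_center 0.67 [300. 336. 350. 387.] [153.  88. 158.]
jar_center 0.55 [289. 183. 353. 256.] [243. 240. 238.]
parking 0.83 [271. 107. 486. 253.] [122. 105.  93.]
sander_center 0.56 [371. 124. 447. 163.] [254. 244. 192.]
parking ((0.5467388033866882, -0.30354106426239014), (0.23054540157318115, 0.14999689161777496), 86.29642486572266)
sander_center ((0.5921187400817871, -0.3382894694805145), (0.07741799205541611, 0.031494155526161194), 88.65583801269531)
jar_center ((0.40805691480636597, -0.04046228900551796), (0.03598626330494881, 0.07042370736598969), 37.99915313720703)
jar_center ((0.3739938735961914, -0.25014570355415344), (0.052002184092998505, 0.05962628498673439), 89.76673126220703)
jar_center ((0.5246994495391846, -0.24667419493198395), (0.05905101075768471, 0.06672253459692001), 65.20309448242188)
```

Call:
{"name": "play_rows", "arguments": {
  "commands": [
    [[-1,0,-0.2,-0.1,0],[-1,0,-0.4,-0.1,0],[-1,0,-0.6,-0.1,0],[-1,0,-0.8,-0.1,0],[-1,0,-0.955,-0.1,0],[-1,0,-0.955,-0.1,0],[-1,0,-0.955,-0.1,0],[-1,0,-0.955,-0.1,0]]
  ]
}}

```text
clock: 13.12
tcp_pos: [0.522, -0.0549, 0.2496]
orientation: [3.141, -0.001, -0.004]
contact_force: [-0.5, -0.7, -1.0]
grip_width: 0.0855
gripper_force: 0.0
```

```bash
python3 look.py w5 mallet_grip coaster_square
python3 - <<'E'
from h import *
import pickle
a,ra=pickle.load(open('w5.pkl','rb'))
print('expected top px',proj(a,[(.5225,-.0542,.170),(.5225,-.0542,.091),(.522,-.0545,.015)]))
x=ra['coaster_square']
if x: print(cv2.minAreaRect(onz(a,x[0][2],.015)[:,:2].astype(np.float32)))
E
```

```text
13.1167 [ 0.522  -0.0549  0.2496] [ 3.1413e+00 -1.0000e-03 -4.4000e-03]
coaster_square 0.72 [286. 162. 356. 231.] [182. 144. 100.]
expected top px [[321.10327242 237.58529824]
 [321.46941924 212.1902148 ]
 [321.94982199 197.7515241 ]]
((0.5227716565132141, -0.05404796451330185), (0.07647471874952316, 0.07566598057746887), 3.184520721435547)
```

View pics/w5.png

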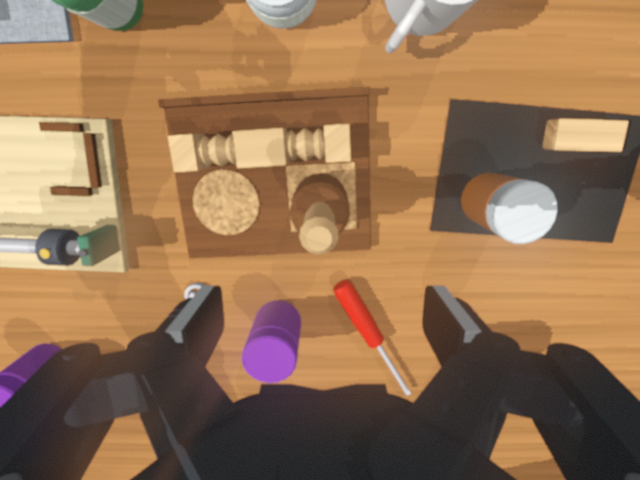

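The jar stands on the mat at (518,210). The bare round coaster is at (226,202), and the mallet handle top at (319,236) is where I expected it, so I'll grip it.

Call:
{"name": "play_rows", "arguments": {
  "commands": [
    [[-1,0,0,0.2,0],[-1,0,0,0.4,0],[-1,0,0,0.6,0],[-1,0,0,0.68,0],[-1,0,0,0.68,0],[1,0,0,0.68,0],[1,0,0,0.68,0],[1,0,0,0.68,0],[1,0,0,0.68,0],[1,0,0,0.68,0],[1,0,0,0.68,0],[1,0,0,0.68,0]]
  ]
}}

```text
clock: 14.27
tcp_pos: [0.5239, -0.0537, 0.1164]
orientation: [-3.141, 0.0, -0.004]
contact_force: [-0.1, 1.3, 6.5]
grip_width: 0.025
gripper_force: 39.0
```

Run:
```python
from h import *
import pickle
o=get_obs();print(o['tcp_pos'].round(4),o['grip_width'],o['contact_force'])
a,ra=pickle.load(open('w5.pkl','rb'))
print(onz(a,[(226,202),(192,202),(259.5,202),(226,169.5),(226,235)],.015).round(4))
```

```text
[ 0.5239 -0.0537  0.1164] 0.024986584767579555 [-0.1249206   1.30066494  6.51154182]
[[0.5172 0.0546 0.015 ]
 [0.5173 0.0935 0.015 ]
 [0.5172 0.0164 0.015 ]
 [0.5538 0.0518 0.015 ]
 [0.4781 0.0577 0.015 ]]
```

Call:
{"name": "play_rows", "arguments": {
  "commands": [
    [[1,0,0,-0.15,0],[1,0,0,-0.35,0],[1,0,0,-0.55,0],[1,0,0,-0.65,0],[1,0,0,-0.65,0],[1,0,0.1,-0.65,0],[1,0,0.3,-0.65,0],[1,0,0.5,-0.65,0],[1,0,0.7,-0.65,0],[1,0,0.9,-0.65,0],[1,0,1,-0.65,0],[1,0,1,-0.65,0]]
  ]
}}

```text
clock: 15.27
tcp_pos: [0.52, -0.2611, 0.2431]
orientation: [3.139, -0.015, -0.005]
contact_force: [-0.6, -0.4, -3.1]
grip_width: 0.025
gripper_force: 40.1
```

Call:
{"name": "play_rows", "arguments": {
  "commands": [
    [[1,-0.042,0.15,0,0],[1,-0.042,0.35,0,0],[1,-0.042,0.515,0,0],[1,-0.042,0.515,0,0],[1,-0.042,0.515,0.15,0],[1,-0.042,0.515,0.35,0],[1,-0.042,0.515,0.55,0],[1,-0.042,0.515,0.64,0],[1,-0.042,0.515,0.64,0],[1,-0.042,0.515,0.64,0]]
  ]
}}

```text
clock: 16.1
tcp_pos: [0.5133, -0.3559, 0.1155]
orientation: [-3.139, -0.0, 0.005]
contact_force: [1.1, -0.4, -1.4]
grip_width: 0.0248
gripper_force: 40.3
```

Call:
{"name": "play_rows", "arguments": {
  "commands": [
    [[1,0,0,0.02,0],[1,0,0,0.035,0],[1,0,0,0.035,0],[1,0,0,0.035,0]]
  ]
}}

```text
clock: 16.43
tcp_pos: [0.5148, -0.3574, 0.1112]
orientation: [3.141, -0.001, 0.002]
contact_force: [0.0, -0.0, -3.0]
grip_width: 0.0249
gripper_force: 40.2
```

Call:
{"name": "play_rows", "arguments": {
  "commands": [
    [[1,0,0,0.005,0],[1,0,0,0.01,0],[1,0,0,0.01,0]]
  ]
}}

```text
clock: 16.68
tcp_pos: [0.5142, -0.3572, 0.1082]
orientation: [3.141, -0.001, 0.0]
contact_force: [-0.4, -0.1, -1.8]
grip_width: 0.0249
gripper_force: 40.2
```

Call:
{"name": "play_rows", "arguments": {
  "commands": [
    [[1,0,0,0.005,0],[1,0,0,0.01,0],[1,0,0,0.01,0]]
  ]
}}

```text
clock: 16.93
tcp_pos: [0.5141, -0.357, 0.1058]
orientation: [-3.141, 0.001, 0.001]
contact_force: [0.7, 0.3, -2.7]
grip_width: 0.0251
gripper_force: 40.2
```

Call:
{"name": "play_rows", "arguments": {
  "commands": [
    [[1,0,0,0.005,0],[1,0,0,0.01,0],[1,0,0,0.01,0]]
  ]
}}

```text
clock: 17.18
tcp_pos: [0.5148, -0.3572, 0.1055]
orientation: [3.141, -0.0, 0.001]
contact_force: [-2.9, 2.4, 7.5]
grip_width: 0.0246
gripper_force: 41.3
```

Call:
{"name": "play_rows", "arguments": {
  "commands": [
    [[1,0,0,0.003,0],[1,0,0,0.006,0],[1,0,0,0.006,0]]
  ]
}}

```text
clock: 17.43
tcp_pos: [0.5151, -0.3572, 0.1054]
orientation: [3.141, -0.0, 0.002]
contact_force: [-4.0, 3.3, 15.6]
grip_width: 0.025
gripper_force: 42.1
```

Call:
{"name": "play_rows", "arguments": {
  "commands": [
    [[1,0,0,-0.01,0],[0,0,0,-0.01,0],[-0.4,0,0,-0.01,0],[-0.4,0,0,-0.01,0],[-0.4,0,0,-0.01,0],[-0.4,0,0,-0.01,0],[-0.4,0,0,-0.2,0],[-0.4,0,0,-0.4,0],[-0.4,0,0,-0.6,0],[-0.4,0,0,-0.7,0],[-0.4,0,0,-0.7,0],[-0.4,0,0,-0.7,0]]
  ]
}}

```text
clock: 18.43
tcp_pos: [0.5149, -0.3575, 0.2443]
orientation: [3.14, -0.001, 0.004]
contact_force: [-0.9, -0.2, 0.0]
grip_width: 0.0597
gripper_force: 0.0
```

Run:
```python
from h import *
print(get_obs()['joints'].round(3))
```

```text
[ 0.673  0.396 -0.22   1.653  0.095  1.1   -1.145]
```

Call:
{"name": "play_rows", "arguments": {
  "commands": [
    [[-0.4,0.2,-1,0,-0.5],[-0.4,0.2,-1,0,-0.5],[-0.4,0.2,-1,0,-0.5],[-0.4,0.2,-1,0,-0.5],[-0.4,0.2,-1,0,-0.5],[-0.4,0.2,-1,0,-0.5],[-0.4,0.2,-1,0,-0.5],[-0.4,0.2,-1,0,-0.5],[-0.4,0.2,-1,0,-0.5]]
  ]
}}

```text
clock: 19.18
tcp_pos: [0.5534, -0.1573, 0.2413]
orientation: [-2.902, -1.198, 0.003]
contact_force: [0.9, -0.1, -0.5]
grip_width: 0.0598
gripper_force: 0.0
```

Call:
{"name": "play_rows", "arguments": {
  "commands": [
    [[-0.4,0.661,-0.506,0.2,-0.538],[-0.4,0.661,-0.506,0.2,-0.538],[-0.4,0.661,-0.506,0.2,-0.538],[-0.4,0.661,-0.506,0.2,-0.538],[-0.4,0.661,-0.506,0.2,-0.538],[-0.4,0.661,-0.506,0.2,-0.538],[-0.4,0.661,-0.506,0.2,-0.538],[-0.4,0.661,-0.506,0.2,-0.538],[-0.4,0.661,-0.506,0.2,-0.538],[-0.4,0.661,-0.506,0.2,-0.538]]
  ]
}}

```text
clock: 20.02
tcp_pos: [0.5762, 0.0071, 0.2025]
orientation: [-2.16, -2.281, 0.001]
contact_force: [-0.3, 0.7, 0.4]
grip_width: 0.0601
gripper_force: 0.0
```

```bash
python3 look.py w6 spindle_center cradle index collar_center
python3 - <<'E'
from h import *
import pickle
o=get_obs();R_=R.from_rotvec(o['orientation']).as_matrix();print('yaw',np.degrees(np.arctan2(R_[1,0],R_[0,0])),o['joints'].round(2))
a,ra=pickle.load(open('w6.pkl','rb'))
for t,z in(('spindle_center',.048),('index',.014)):
  for x in ra[t]: print(t,cv2.minAreaRect(onz(a,x[2],z)[:,:2].astype(np.float32)))
E
```

```text
20.0167 [0.5762 0.0071 0.2025] [-2.1598e+00 -2.2810e+00  8.0000e-04]
spindle_center 0.68 [304. 108. 351. 306.] [232. 198. 149.]
spindle_center 0.57 [226. 110. 306. 196.] [224. 185. 133.]
cradle 0.69 [186.   2. 376.  16.] [188. 169. 130.]
yaw 93.33157435687451 [ 0.39  0.42 -0.66  1.79  0.3   1.03 -0.32]
spindle_center ((0.5777722597122192, 0.007875129580497742), (0.03643383830785751, 0.17880362272262573), 3.3518991470336914)
spindle_center ((0.5220106840133667, 0.057422835379838943), (0.06645560264587402, 0.06629763543605804), 45.01128005981445)
```

View pics/w6.png

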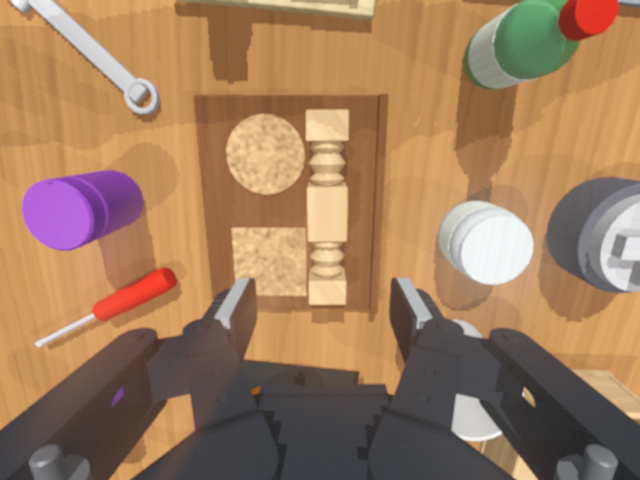

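The spindle is at (328,207), its square middle between the fingers. The coasters are free at (265,153) and (269,262). Descending to grip.

Call:
{"name": "play_rows", "arguments": {
  "commands": [
    [[-0.4,0.004,0.008,0.2,0],[-0.4,0.004,0.008,0.4,0],[-0.4,0.004,0.008,0.6,0],[-0.4,0.004,0.008,0.8,0],[-0.4,0.004,0.008,0.93,0],[-0.4,0.004,0.008,0.93,0],[1,0.004,0.008,0.93,0],[1,0.004,0.008,0.93,0],[1,0.004,0.008,0.93,0],[1,0.004,0.008,0.93,0],[1,0.004,0.008,0.93,0],[1,0.004,0.008,0.93,0]]
  ],
  "grip_force": 30
}}

```text
clock: 21.27
tcp_pos: [0.5792, 0.0087, 0.0188]
orientation: [2.153, 2.284, 0.003]
contact_force: [-1.7, -0.5, 8.0]
grip_width: 0.0354
gripper_force: 32.7
```

Call:
{"name": "play_rows", "arguments": {
  "commands": [
    [[1,0,0,-0.2,0],[1,0,0,-0.4,0],[1,0,0,-0.6,0],[1,0,0,-0.8,0],[1,0.1,0,-0.98,0],[1,0.3,0,-0.98,0],[1,0.5,0,-0.98,0],[1,0.7,0,-0.98,0],[1,0.75,0,-0.98,0],[1,0.75,0,-0.98,0],[1,0.75,0,-0.98,0]]
  ]
}}

```text
clock: 22.18
tcp_pos: [0.5685, 0.1592, 0.2131]
orientation: [2.152, 2.288, -0.0]
contact_force: [-0.2, -0.9, -2.0]
grip_width: 0.0358
gripper_force: 31.7
```

```bash
python3 look.py w7 spindle_center cradle index collar_center
```

```text
22.1833 [0.5685 0.1592 0.2131] [ 2.1518e+00  2.2884e+00 -3.0000e-04]
spindle_center 0.64 [265.  69. 388. 391.] [208. 175. 129.]
cradle 0.57 [192.   1. 393. 185.] [209. 193. 158.]
index 0.44 [278.   3. 283.   4.] [126. 122. 122.]
collar_center 0.74 [199. 110. 246. 144.] [119. 113. 107.]
```

View pics/w7.png

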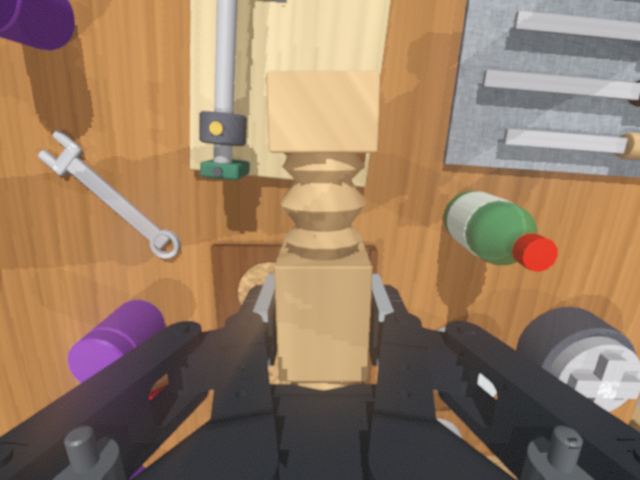

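```bash
python3 -c "
import cv2
a=cv2.imread('pics/w3.png')[75:225,60:270];cv2.imwrite('pics/c1.png',cv2.resize(a,(800,571),interpolation=cv2.INTER_CUBIC))"
```

```text
(no output)
```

View pics/c1.png

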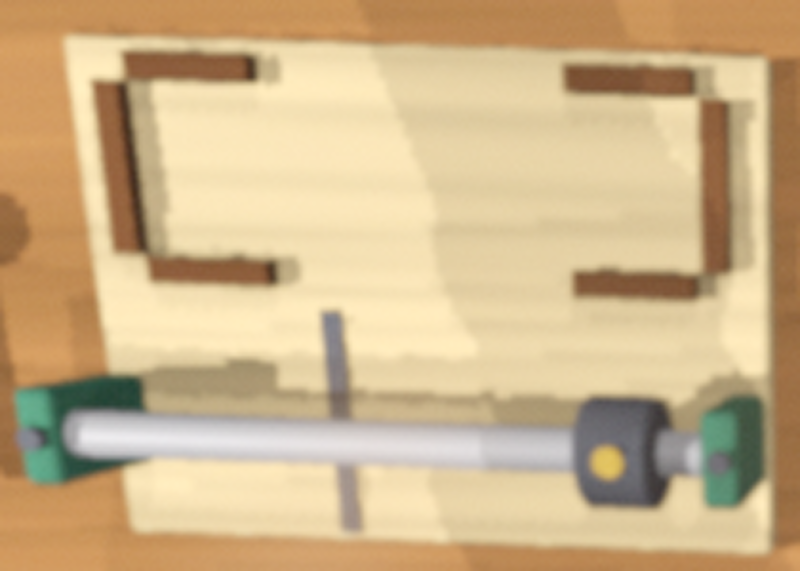

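Crop of w3: the four side rails have corners at about (124,54)…(698,297). The index strip runs (332,312)–(352,530) and the collar is at (622,452).

Run:
```python
from h import *
import pickle
b,rb=pickle.load(open('w3.pkl','rb'))
C=lambda L:np.array(L)/3.81+[60,75]
P=onz(b,C([(124,54),(248,57),(248,79),(124,77),(566,66),(693,69),(693,93),(566,90),(150,258),(272,262),(272,283),(152,281),(574,273),(698,276),(698,297),(576,295)]),.020)[:,:2]
# model: y +100,+55,-55,-100 ; x +-(30..38?)
w=.0365
Y=[.1,.055,.055,.1,-.055,-.1,-.1,-.055,.1,.055,.055,.1,-.055,-.1,-.1,-.055]
X=[.036,.036,.030,.030]*2+[-.030,-.030,-.036,-.036]*2
Q=np.c_[X,Y]
A=Q-Q.mean(0);B=P-P.mean(0)
th=np.arctan2((A[:,0]*B[:,1]-A[:,1]*B[:,0]).sum(),(A*B).sum());Rm=np.array([[np.cos(th),-np.sin(th)],[np.sin(th),np.cos(th)]])
c=P.mean(0)-Rm@Q.mean(0);print('cradle',c.round(4),np.degrees(th),'\nres',((P-c)@Rm-Q).round(4).tolist())
I=onz(b,C([(332,312),(352,530)]),.014)[:,:2];print('index local',((I-c)@Rm).round(4),'world mid',I.mean(0))
K=tri([(b,(223,193)),(pickle.load(open('w2.pkl','rb'))[0],(73,194))]);print('collar',K,(K[:2]-c)@Rm)
print('barline', ((onz(b,C([(80,435),(570,450)]),.058)[:,:2]-c)@Rm).round(4))
# check in side and scene
s=grab('scene');d=grab('side')
i=c+Rm@[-.09,((I-c)@Rm)[:,1].mean()]
for f in(s,d):print(proj(f,[(*i,.014),(*c,.012)]))
o=get_obs();print(o['tcp_pos'])
```

```text
cradle [0.5685 0.305 ] -2.2344412485468212 
res [[0.0024, -0.0009], [0.0024, 0.0003], [0.0012, 0.0011], [0.0009, 0.0001], [0.0024, -0.0006], [0.0028, 0.0005], [0.001, 0.0006], [0.0006, -0.0002], [-0.0006, -0.0009], [-0.0007, -0.0006], [-0.0022, 0.0003], [-0.0027, -0.0005], [-0.0013, 0.0], [-0.0009, 0.0004], [-0.0023, 0.0006], [-0.003, -0.0003]]
index local [[-0.0483  0.0373]
 [-0.1306  0.038 ]] world mid [0.48058238 0.34613335]
collar [0.47685371 0.22867727 0.05631119] [-0.08860015 -0.07982435]
barline [[-0.0892  0.1075]
 [-0.0889 -0.0628]]
[[469.61808324 260.32030771]
 [470.32402305 286.91599984]]
[[154.87891807 410.39537366]
 [141.03488988 364.20528545]]
[0.56918841 0.15737041 0.21283014]
```

Call:
{"name": "play_rows", "arguments": {
  "commands": [
    [[1,0.2,0.01,0,0.063],[1,0.4,0.02,0,0.063],[1,0.6,0.03,0,0.063],[1,0.737,0.045,0,0.063],[1,0.737,0.045,0.1,0.063],[1,0.737,0.045,0.3,0.063],[1,0.737,0.045,0.5,0.063],[1,0.737,0.045,0.7,0.063],[1,0.737,0.045,0.8,0.063],[1,0.737,0.045,0.8,0.063],[1,0.737,0.045,0.8,0.063],[1,0.737,0.045,0.8,0.063]]
  ]
}}

```text
clock: 23.53
tcp_pos: [0.5705, 0.307, 0.0548]
orientation: [2.265, 2.176, 0.005]
contact_force: [0.5, -0.1, -1.2]
grip_width: 0.0356
gripper_force: 31.6
```

Run:
```python
from h import *
o=get_obs();print(o['tcp_pos'].round(4),o['orientation'].round(3),o['contact_force'])
f=grab('side');v=f['pixels'][290:480,40:280];cv2.imwrite('pics/s2.png',cv2.resize(v,(750,594),interpolation=cv2.INTER_CUBIC)[:,:,::-1])
```

```text
[0.5705 0.307  0.0548] [2.265 2.176 0.005] [ 0.49533341 -0.12719379 -1.18773432]
```

View pics/s2.png

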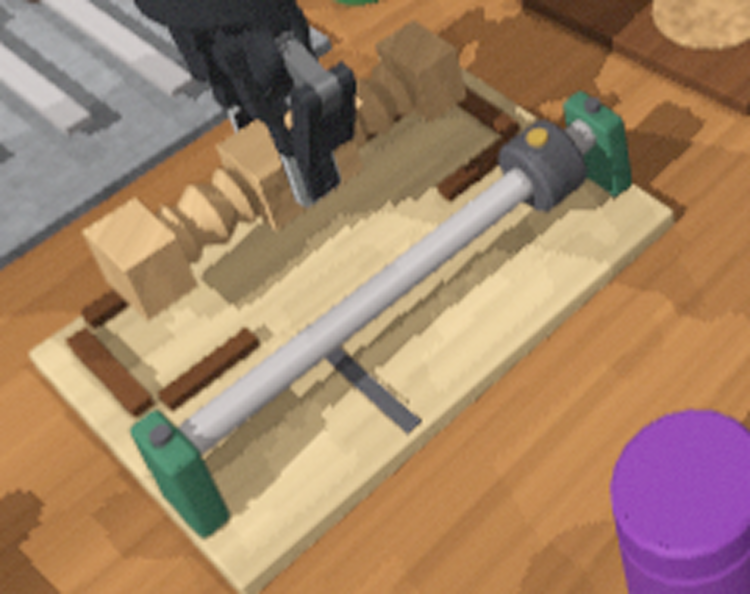

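The spindle hangs level above the cradle, between the rails; lowering it.

Call:
{"name": "play_rows", "arguments": {
  "commands": [
    [[1,-0.007,-0.007,0.08,0],[1,-0.007,-0.007,0.14,0],[1,-0.007,-0.007,0.165,0],[1,-0.007,-0.007,0.165,0],[1,-0.007,-0.007,0.165,0]]
  ]
}}

```text
clock: 24.0
tcp_pos: [0.568, 0.3051, 0.0204]
orientation: [2.265, 2.177, 0.001]
contact_force: [-0.6, -0.2, -2.3]
grip_width: 0.0355
gripper_force: 31.7
```

Call:
{"name": "play_rows", "arguments": {
  "commands": [
    [[1,0,0,0.006,0],[1,0,0,0.012,0],[1,0,0,0.012,0]]
  ]
}}

```text
clock: 24.25
tcp_pos: [0.5684, 0.3054, 0.0189]
orientation: [2.265, 2.177, 0.002]
contact_force: [-1.6, -1.8, 4.7]
grip_width: 0.0352
gripper_force: 32.5
```

Call:
{"name": "play_rows", "arguments": {
  "commands": [
    [[0,0,0,-0.004,0],[-0.4,0,0,-0.004,0],[-0.4,0,0,-0.004,0],[-0.4,0,0,-0.004,0],[-0.4,0,0,-0.004,0],[-0.4,0,0,-0.2,0],[-0.4,0,0,-0.4,0],[-0.4,0,0,-0.6,0],[-0.4,0,0,-0.8,0],[-0.4,0,0,-0.9,0],[-0.4,0,0,-0.9,0],[-0.4,0,0,-0.9,0]]
  ]
}}

```text
clock: 25.25
tcp_pos: [0.5684, 0.3052, 0.199]
orientation: [2.265, 2.176, 0.004]
contact_force: [-0.4, -0.3, -0.8]
grip_width: 0.0597
gripper_force: 0.0
```

Call:
{"name": "play_rows", "arguments": {
  "commands": [
    [[-0.4,-0.2,-0.22,0.1,0],[-0.4,-0.401,-0.445,0.2,0],[-0.4,-0.401,-0.445,0.25,0],[-0.4,-0.401,-0.445,0.25,0],[-0.4,-0.401,-0.445,0.25,0],[-0.4,-0.401,-0.445,0.25,0]]
  ]
}}

```text
clock: 25.75
tcp_pos: [0.4754, 0.2278, 0.1466]
orientation: [-2.265, -2.176, 0.002]
contact_force: [0.3, 0.1, 0.5]
grip_width: 0.0599
gripper_force: 0.0
```

```bash
python3 look.py w8 spindle_center collar_center index
python3 - <<'E'
from h import *
import pickle
a,ra=pickle.load(open('w8.pkl','rb'))
print(proj(a,[(.476,.2287,.072),(.476,.2287,.052)]))
for t,z in(('spindle_center',.048),('index',.014)):
  for x in ra[t]: print(t,cv2.minAreaRect(onz(a,x[2],z)[:,:2].astype(np.float32)))
E
```

```text
25.75 [0.4754 0.2278 0.1466] [-2.265  -2.1762  0.0023]
spindle_center 0.88 [405.   0. 495. 246.] [191. 161. 117.]
collar_center 0.56 [296. 210. 354. 255.] [135. 122. 108.]
index 0.84 [274.  62. 381.  72.] [137. 129. 127.]
[[325.55980688 240.46633036]
 [325.43899757 232.30590172]]
spindle_center ((0.5616852641105652, 0.2956621050834656), (0.16258390247821808, 0.045970093458890915), 87.7779541015625)
index ((0.5068656802177429, 0.34652018547058105), (0.00760094216093421, 0.032350488007068634), 87.79924774169922)
```

View pics/w8.png

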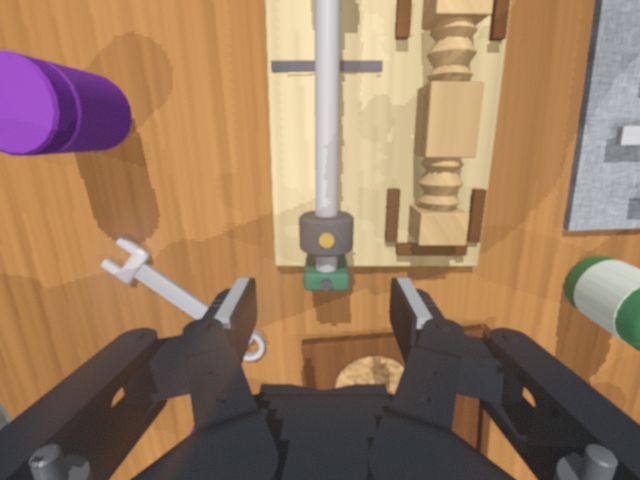

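The spindle lies flat between the rails (450,120). The collar is at (327,233) under the gripper and the index strip at (327,67).

Call:
{"name": "play_rows", "arguments": {
  "commands": [
    [[-0.4,0,0.003,0.2,0],[-0.4,0,0.003,0.4,0],[-0.4,0,0.003,0.57,0],[-0.4,0,0.003,0.57,0],[-0.4,0,0.003,0.57,0],[0.3,0,0.003,0.57,0],[1,0,0.003,0.57,0],[1,0,0.003,0.57,0],[1,0,0.003,0.57,0],[1,0,0.003,0.57,0]]
  ]
}}

```text
clock: 26.78
tcp_pos: [0.4777, 0.2297, 0.0359]
orientation: [2.264, 2.176, 0.007]
contact_force: [-1.6, 1.0, 7.9]
grip_width: 0.0393
gripper_force: 30.6
```

Run:
```python
from h import *
import pickle
a,ra=pickle.load(open('w8.pkl','rb'))
p=onz(a,[(274.5,67),(381,67)],.014);print(p,p.mean(0))
q=onz(a,[(300,221),(300,247),(353,221),(353,247)],.052);print(q)
o=get_obs();print(o['tcp_pos'].round(4),o['contact_force'],o['grip_width'])
```

```text
[[0.4424045  0.34810728 0.014     ]
 [0.52215408 0.34494587 0.014     ]] [0.48227929 0.34652658 0.014     ]
[[0.45789626 0.23792409 0.052     ]
 [0.45674714 0.21810883 0.052     ]
 [0.4962668  0.23644563 0.052     ]
 [0.4959718  0.21660667 0.052     ]]
[0.4777 0.2297 0.0359] [-1.6330078   1.04173829  7.89211411] 0.039289619150096475
```

Call:
{"name": "play_rows", "arguments": {
  "commands": [
    [[1,0.06,0,0,0],[1,0.14,0,0,0],[1,0.22,0,0,0],[1,0.3,0,0,0],[1,0.38,0,0,0],[1,0.46,0,0,0],[1,0.53,0,0,0],[1,0.57,0,0,0],[1,0.585,0,0,0],[1,0.585,0,0,0],[1,0.585,0,0,0]]
  ]
}}

```text
clock: 27.7
tcp_pos: [0.4826, 0.3472, 0.036]
orientation: [2.265, 2.177, 0.009]
contact_force: [0.9, 1.1, 6.2]
grip_width: 0.0393
gripper_force: 31.1
```

Run:
```python
from h import *
o=get_obs();print(o['tcp_pos'].round(4),o['contact_force'])
f=grab('side');v=f['pixels'][290:480,40:280];cv2.imwrite('pics/s3.png',cv2.resize(v,(750,594),interpolation=cv2.INTER_CUBIC)[:,:,::-1])
```

```text
[0.4826 0.3472 0.036 ] [0.89897488 1.08718075 6.24348657]
```

Call:
{"name": "play_rows", "arguments": {
  "commands": [
    [[0.3,0,0,0,0],[-0.4,0,0,0,0],[-0.4,0,0,0,0],[-0.4,0,0,0,0],[-0.4,0,0,-0.2,0],[-0.4,0,0,-0.4,0],[-0.4,-0.15,0,-0.6,0],[-0.4,-0.34,0,-0.6,0],[-0.4,-0.34,0,-0.6,0],[-0.4,-0.34,0,-0.6,0],[-0.4,-0.34,0,-0.6,0],[-0.4,-0.34,0,-0.6,0]]
  ]
}}

```text
clock: 28.75
tcp_pos: [0.4776, 0.278, 0.153]
orientation: [-2.263, -2.178, 0.001]
contact_force: [-0.2, -0.2, 0.6]
grip_width: 0.0596
gripper_force: 0.0
```

```bash
python3 look.py w9 collar_center index spindle_center
python3 - <<'E'
import cv2
a=cv2.imread('pics/w9.png');cv2.imwrite('pics/c9.png',cv2.resize(a[0:225,180:480],(800,600),interpolation=cv2.INTER_CUBIC))
E
```

```text
28.75 [0.4776 0.278  0.153 ] [-2.2632e+00 -2.1776e+00  8.0000e-04]
collar_center 0.7 [298. 119. 352. 153.] [135. 123. 112.]
index 0.67 [278. 134. 378. 141.] [130. 122. 121.]
spindle_center 0.6 [397.  60. 486. 301.] [194. 163. 119.]
```

View pics/c9.png

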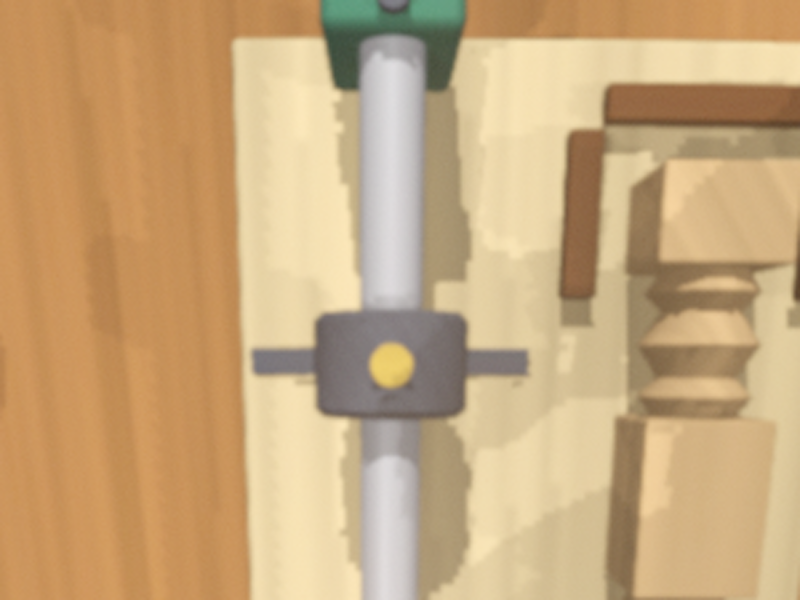

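The collar (crop rows 313–413) straddles the strip (row 362). I'll check the parallax numerically.

Run:
```python
from h import *
import pickle
a,ra=pickle.load(open('w9.pkl','rb'))
C=lambda L:np.array(L)/(8/3)+[180,0]
p=onz(a,C([(254,362),(527,362)]),.014);print('index',p,p.mean(0))
q=onz(a,C([(318,318),(318,409),(466,316),(466,408)]),.052);print('collar sides',q,q.mean(0))
q=onz(a,C([(391,312),(391,414)]),.07);print('top',q,q.mean(0))
print(ra['collar_center'][0][1],ra['index'][0][1])
```

```text
index [[0.44051856 0.3486671  0.014     ]
 [0.52289068 0.34555489 0.014     ]] [0.48170462 0.34711099 0.014     ]
collar sides [[0.46312772 0.35868556 0.052     ]
 [0.4618436  0.33574153 0.052     ]
 [0.50128557 0.35773373 0.052     ]
 [0.50097019 0.3345274  0.052     ]] [0.48180677 0.34667205 0.052     ]
top [[0.48182411 0.35848793 0.07      ]
 [0.48098937 0.33466559 0.07      ]] [0.48140674 0.34657676 0.07      ]
[297.9, 118.9, 351.7, 153.0] [277.8, 133.7, 377.5, 140.7]
```

Call:
{"name": "play_rows", "arguments": {
  "commands": [
    [[-0.4,0,0,-0.25,0],[-0.4,-0.2,0,-0.5,0],[-0.4,-0.4,0,-0.5,0],[-0.4,-0.6,0,-0.5,0],[-0.4,-0.8,0,-0.5,0],[-0.4,-1,0,-0.5,0],[-0.4,-1,0,-0.5,0]]
  ]
}}

```text
clock: 29.53
tcp_pos: [0.47, 0.0711, 0.2532]
orientation: [2.27, 2.169, -0.004]
contact_force: [0.3, 0.4, -0.2]
grip_width: 0.0601
gripper_force: 0.0
```

Call:
{"name": "play_rows", "arguments": {
  "commands": [
    [[-1,-1,0.3,0,0.975],[-1,-1,0.3,0,0.975],[-1,-1,0.3,0,0.975],[-1,-1,0.3,0,0.975],[-1,-1,0.3,0,0.975],[-1,-1,0.3,0,0.975],[-1,-1,0.3,0,0.975],[-1,-1,0.3,0,0.975],[-1,-1,0.3,0,0.975],[-1,-1,0.3,0,0.975],[-1,-1,0.3,0,0.975],[-1,-1,0.3,0,0.975]]
  ]
}}

```text
clock: 30.53
tcp_pos: [0.5225, -0.1242, 0.2531]
orientation: [-3.141, -0.041, 0.001]
contact_force: [-0.2, -0.4, 0.1]
grip_width: 0.0852
gripper_force: 0.0
```

Call:
{"name": "play_rows", "arguments": {
  "commands": [
    [[-1,0,0.2,0,0],[-1,0,0.4,0,0],[-1,0,0.5,0,0],[-1,0,0.5,0,0],[-1,0,0.5,0,0]]
  ]
}}

```text
clock: 30.95
tcp_pos: [0.5254, -0.2255, 0.2529]
orientation: [-3.141, -0.046, 0.001]
contact_force: [0.1, 0.5, 0.2]
grip_width: 0.0854
gripper_force: 0.0
```

```bash
python3 look.py w10 jar_center mallet_grip
python3 - <<'E'
from h import *
import pickle
a,ra=pickle.load(open('w10.pkl','rb'))
print(proj(a,[(.523,-.246,.088),(.515,-.357,.159)]))
for x in ra['jar_center']: print(cv2.minEnclosingCircle(onz(a,x[2],.088)[:,:2].astype(np.float32)))
E
```

```text
30.95 [ 0.5254 -0.2255  0.2529] [-3.1407e+00 -4.6100e-02  1.3000e-03]
jar_center 0.82 [ 85. 300. 169. 356.] [153.  91. 161.]
jar_center 0.68 [314. 326. 367. 392.] [163.  95. 174.]
jar_center 0.64 [314. 176. 374. 246.] [243. 240. 238.]
mallet_grip 0.76 [409. 188. 512. 268.] [182. 144. 105.]
[[344.34434585 214.686725  ]
 [497.95793004 251.13992378]]
((0.3985774517059326, -0.022189389914274216), 0.0502750426530838)
((0.3623773157596588, -0.2441490888595581), 0.04088336229324341)
((0.5256920456886292, -0.2433265596628189), 0.03408631682395935)
```

View pics/w10.png

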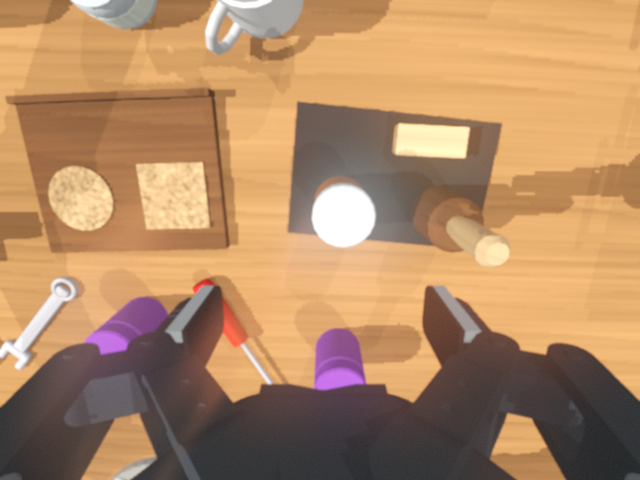

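The jar lid is at (343,216), as expected. The mallet stands upright next to it on the mat and the sander (432,140) hasn't moved.

Call:
{"name": "play_rows", "arguments": {
  "commands": [
    [[-1,-0.015,0.102,0,0.019],[-1,-0.015,0.102,0.2,0.019],[-1,-0.015,0.102,0.4,0.019],[-1,-0.015,0.102,0.6,0.019],[-1,-0.015,0.102,0.8,0.019],[-1,-0.015,0.102,0.8,0.019],[-1,-0.015,0.102,0.8,0.019]]
  ]
}}

```text
clock: 31.68
tcp_pos: [0.522, -0.2441, 0.0924]
orientation: [-3.14, -0.004, 0.006]
contact_force: [0.6, 0.2, 0.4]
grip_width: 0.0857
gripper_force: 0.0
```

Call:
{"name": "play_rows", "arguments": {
  "commands": [
    [[-1,0,0,0.15,0],[-1,0,0,0.3,0],[-1,0,0,0.3,0],[-1,0,0,0.3,0],[1,0,0,0.3,0],[1,0,0,0.3,0],[1,0,0,0.3,0],[1,0,0,0.3,0],[1,0,0,0.3,0],[1,0,0,0.3,0],[1,0,0,0.3,0]]
  ],
  "grip_force": 40
}}

```text
clock: 32.6
tcp_pos: [0.525, -0.2459, 0.0366]
orientation: [3.14, 0.002, 0.007]
contact_force: [-0.7, 0.9, 8.9]
grip_width: 0.0592
gripper_force: 41.4
```

Call:
{"name": "play_rows", "arguments": {
  "commands": [
    [[1,0,0,-0.15,0],[1,0,0,-0.35,0],[1,0,0,-0.5,0],[1,0,0,-0.6,0],[1,0,-0.1,-0.6,0],[1,0,-0.3,-0.6,0],[1,0,-0.5,-0.6,0],[1,0,-0.7,-0.6,0],[1,0,-0.9,-0.6,0],[1,0,-1,-0.6,0],[1,0,-1,-0.6,0]]
  ]
}}

```text
clock: 33.52
tcp_pos: [0.523, -0.0386, 0.1551]
orientation: [-3.139, -0.016, -0.003]
contact_force: [0.5, -0.5, -3.0]
grip_width: 0.0592
gripper_force: 45.1
```

Call:
{"name": "play_rows", "arguments": {
  "commands": [
    [[1,-0.02,-0.15,0,0],[1,-0.02,-0.35,0,0],[1,-0.02,-0.5,0,0],[1,-0.02,-0.505,0.15,0],[1,-0.02,-0.505,0.3,0],[1,-0.02,-0.505,0.45,0],[1,-0.02,-0.505,0.48,0],[1,-0.02,-0.505,0.48,0],[1,-0.02,-0.505,0.48,0],[1,-0.02,-0.505,0.48,0]]
  ]
}}

```text
clock: 34.35
tcp_pos: [0.5203, 0.0556, 0.0595]
orientation: [-3.141, -0.001, -0.005]
contact_force: [-0.2, -0.3, -2.4]
grip_width: 0.0591
gripper_force: 45.1
```

Call:
{"name": "play_rows", "arguments": {
  "commands": [
    [[1,-0.006,0,0.025,0],[1,-0.006,0,0.045,0],[1,-0.006,0,0.045,0],[1,-0.006,0,0.045,0]]
  ]
}}

```text
clock: 34.68
tcp_pos: [0.5174, 0.0556, 0.0486]
orientation: [3.141, 0.002, -0.0]
contact_force: [0.0, 0.2, -2.2]
grip_width: 0.0593
gripper_force: 45.1
```

Call:
{"name": "play_rows", "arguments": {
  "commands": [
    [[1,0,0,0.005,0],[1,0,0,0.01,0],[1,0,0,0.01,0]]
  ]
}}

```text
clock: 34.93
tcp_pos: [0.5177, 0.0557, 0.0477]
orientation: [3.141, 0.002, 0.001]
contact_force: [-4.3, -1.0, 9.9]
grip_width: 0.0588
gripper_force: 46.1
```

Call:
{"name": "play_rows", "arguments": {
  "commands": [
    [[1,0,0,0.005,0],[1,0,0,0.01,0],[1,0,0,0.01,0]]
  ]
}}

```text
clock: 35.18
tcp_pos: [0.5177, 0.0557, 0.0475]
orientation: [3.14, 0.002, 0.001]
contact_force: [-11.7, -2.3, 32.8]
grip_width: 0.0591
gripper_force: 47.8
```

Call:
{"name": "play_rows", "arguments": {
  "commands": [
    [[1,0,0,-0.012,0],[1,0,0,-0.012,0],[0,0,0,-0.012,0],[-1,0,0,-0.012,0],[-1,0,0,-0.012,0],[-1,0,0,-0.012,0],[-1,0,0,-0.012,0],[-1,0,0,-0.2,0],[-1,0,0,-0.4,0],[-1,0,0,-0.6,0],[-1,0,0,-0.8,0],[-1,0,0,-1,0]]
  ]
}}

```text
clock: 36.18
tcp_pos: [0.5169, 0.0557, 0.2463]
orientation: [-3.141, -0.002, 0.001]
contact_force: [0.2, -0.2, -0.5]
grip_width: 0.0853
gripper_force: 0.0
```

Call:
{"name": "play_rows", "arguments": {
  "commands": [
    [[-1,-0.34,0.1,0,0],[-1,-0.34,0.1,0,0],[-1,-0.34,0.1,0,0],[-1,-0.34,0.1,0,0]]
  ]
}}

```text
clock: 36.52
tcp_pos: [0.4484, 0.0349, 0.2447]
orientation: [3.141, 0.001, 0.001]
contact_force: [1.2, 1.2, -0.0]
grip_width: 0.0853
gripper_force: 0.0
```

```bash
python3 look.py w11 jar_center coaster_round coaster_square mallet_grip
python3 - <<'E'
from h import *
import pickle
a,ra=pickle.load(open('w11.pkl','rb'))
print(proj(a,[(.5166,.055,.099),(.5166,.055,.015)]))
img=a['pixels'];hsv=cv2.cvtColor(img,cv2.COLOR_RGB2HSV)
print(ra['jar_center'] and [cv2.minEnclosingCircle(x[2]) for x in ra['jar_center']])
import cv2
cv2.imwrite('pics/c11.png',cv2.resize(img[100:300,200:440],(720,600),interpolation=cv2.INTER_CUBIC)[:,:,::-1])
E
```

```text
36.5167 [0.4484 0.0349 0.2447] [3.1406e+00 7.0000e-04 8.0000e-04]
jar_center 0.96 [323. 247. 383. 329.] [155.  89. 176.]
jar_center 0.94 [264. 102. 335. 174.] [229. 233. 233.]
jar_center 0.83 [522. 275. 623. 354.] [140.  76. 165.]
coaster_round 0.6 [285.  96. 338. 155.] [179. 151. 121.]
coaster_square 0.8 [371.  95. 442. 170.] [195. 157. 111.]
[[297.74856934 135.94698894]
 [303.30315473 135.94230954]]
[((351.5412292480469, 286.6443176269531), 40.05634689331055), ((296.9567565917969, 138.89523315429688), 36.78544235229492), ((572.5, 314.5), 51.22997283935547)]
```

View pics/c11.png

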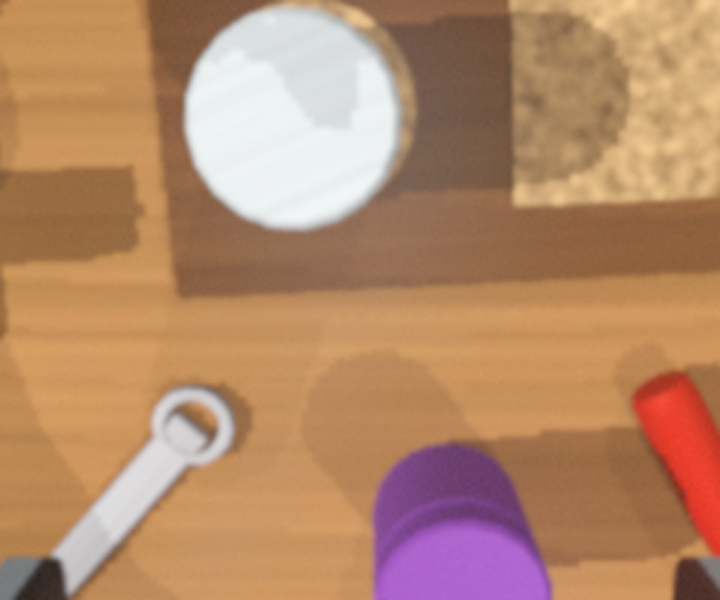

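The jar stands on the round coaster at crop (294,116), about 2 mm from centre, which is close enough. Next is the mallet.

Call:
{"name": "play_rows", "arguments": {
  "commands": [
    [[-1,0.1,0.2,0,0],[-1,0.2,0.4,0,0],[-1,0.33,0.6,0,0],[-1,0.33,0.8,0,0],[-1,0.33,1,0,0],[-1,0.33,1,0,0],[-1,0.33,1,0,0]]
  ]
}}

```text
clock: 37.35
tcp_pos: [0.5157, -0.1686, 0.2436]
orientation: [3.141, -0.008, -0.002]
contact_force: [-0.3, 0.3, -0.6]
grip_width: 0.0855
gripper_force: 0.0
```

Call:
{"name": "play_rows", "arguments": {
  "commands": [
    [[-1,0,0.2,0,0],[-1,0,0.4,0,0],[-1,0,0.6,0,0],[-1,0,0.8,0,0],[-1,0,0.955,0,0],[-1,0,0.955,0,0],[-1,0,0.955,0,0],[-1,0,0.955,0,0]]
  ]
}}

```text
clock: 38.02
tcp_pos: [0.517, -0.3532, 0.2439]
orientation: [-3.14, -0.005, 0.0]
contact_force: [0.4, 1.1, 0.0]
grip_width: 0.0853
gripper_force: 0.0
```

```bash
python3 look.py w12 mallet_grip
python3 - <<'E'
from h import *
import pickle
a,ra=pickle.load(open('w12.pkl','rb'))
print('exp',proj(a,[(.514,-.357,.159),(.514,-.357,.004)]))
img=a['pixels'].astype(int)
for x in ra['mallet_grip']:
  m=np.zeros((480,640),np.uint8);cv2.drawContours(m,[x[2]],-1,1,-1)
  pale=((m>0)&(img.sum(2)>420)).astype(np.uint8)
  v,u=np.nonzero(pale);
  if len(u): print('pale',u.min(),u.max(),v.min(),v.max()); b=v>v.max()-18; print(u[b].min(),u[b].max())
# same check with the first look (mallet at its start place) for bias
# compare w10
b,rb=pickle.load(open('w10.pkl','rb'))
print('w10 top ->',onz(b,[(491,250)],.159))
E
```

```text
38.0167 [ 0.517  -0.3532  0.2439] [-3.1398e+00 -5.4000e-03  4.0000e-04]
mallet_grip 0.92 [296. 178. 355. 257.] [180. 141. 100.]
exp [[327.76646596 240.41112223]
 [326.06378374 200.02907766]]
pale 307 345 207 256
308 345
w10 top -> [[ 0.51574573 -0.3515778   0.159     ]]
```

Call:
{"name": "play_rows", "arguments": {
  "commands": [
    [[-1,-0.005,0,0.2,0],[-1,-0.005,0,0.4,0],[-1,-0.005,0,0.6,0],[-1,-0.005,0,0.705,0],[-1,-0.005,0,0.705,0],[1,-0.005,0,0.705,0],[1,-0.005,0,0.705,0],[1,-0.005,0,0.705,0],[1,-0.005,0,0.705,0],[1,-0.005,0,0.705,0],[1,-0.005,0,0.705,0],[1,-0.005,0,0.705,0]]
  ]
}}

```text
clock: 39.12
tcp_pos: [0.5159, -0.356, 0.1053]
orientation: [3.14, 0.002, 0.004]
contact_force: [-0.8, -0.1, 6.2]
grip_width: 0.025
gripper_force: 39.7
```

Call:
{"name": "play_rows", "arguments": {
  "commands": [
    [[1,0,0,-0.15,0],[1,0,0,-0.35,0],[1,0,0,-0.5,0],[1,0,-0.1,-0.5,0],[1,0,-0.25,-0.5,0],[1,0,-0.4,-0.5,0],[1,0,-0.55,-0.5,0],[1,0,-0.7,-0.5,0],[1,0,-0.85,-0.5,0],[1,0,-1,-0.5,0],[1,0,-1,-0.5,0]]
  ]
}}

```text
clock: 40.03
tcp_pos: [0.5148, -0.1477, 0.2035]
orientation: [-3.138, -0.015, 0.001]
contact_force: [-0.3, 0.4, -2.7]
grip_width: 0.0251
gripper_force: 40.2
```

Call:
{"name": "play_rows", "arguments": {
  "commands": [
    [[1,0.035,-0.15,0,0],[1,0.035,-0.3,0,0],[1,0.035,-0.45,0,0],[1,0.035,-0.508,0.1,0],[1,0.035,-0.508,0.25,0],[1,0.035,-0.508,0.38,0],[1,0.035,-0.508,0.38,0],[1,0.035,-0.508,0.38,0],[1,0.035,-0.508,0.38,0],[1,0.035,-0.508,0.38,0]]
  ]
}}

```text
clock: 40.87
tcp_pos: [0.523, -0.0541, 0.1293]
orientation: [3.141, 0.001, 0.005]
contact_force: [-0.9, -0.2, -3.0]
grip_width: 0.025
gripper_force: 40.4
```

Call:
{"name": "play_rows", "arguments": {
  "commands": [
    [[1,0,0,0.03,0],[1,0,0,0.045,0],[1,0,0,0.045,0],[1,0,0,0.045,0]]
  ]
}}

```text
clock: 41.2
tcp_pos: [0.5215, -0.0538, 0.1185]
orientation: [3.142, 0.002, -0.0]
contact_force: [-0.1, -0.4, -2.3]
grip_width: 0.025
gripper_force: 40.4
```

Call:
{"name": "play_rows", "arguments": {
  "commands": [
    [[1,0,0,0.005,0],[1,0,0,0.01,0],[1,0,0,0.01,0]]
  ]
}}

```text
clock: 41.45
tcp_pos: [0.5215, -0.0537, 0.1164]
orientation: [3.142, 0.002, -0.0]
contact_force: [0.5, -0.0, -1.9]
grip_width: 0.0247
gripper_force: 40.4
```

Call:
{"name": "play_rows", "arguments": {
  "commands": [
    [[1,0,0,0.005,0],[1,0,0,0.01,0],[1,0,0,0.01,0]]
  ]
}}

```text
clock: 41.7
tcp_pos: [0.5223, -0.0537, 0.1163]
orientation: [3.141, 0.002, 0.002]
contact_force: [-4.8, -0.5, 14.2]
grip_width: 0.0249
gripper_force: 42.0
```

Contact. Release, lift, and check everything numerically.

Call:
{"name": "play_rows", "arguments": {
  "commands": [
    [[1,0,0,-0.007,0],[0,0,0,-0.007,0],[-0.6,0,0,-0.007,0],[-0.6,0,0,-0.007,0],[-0.6,0,0,-0.007,0],[-0.6,0,0,-0.007,0],[-0.6,0,0,-0.2,0],[-0.6,0,0,-0.4,0],[-0.6,0,0,-0.6,0],[-0.6,0,0,-0.75,0],[-0.6,0,0,-0.75,0],[-0.6,0,0,-0.75,0]]
  ]
}}

```text
clock: 42.7
tcp_pos: [0.5228, -0.0538, 0.2664]
orientation: [3.141, 0.002, 0.007]
contact_force: [-0.3, -0.3, -0.9]
grip_width: 0.0686
gripper_force: 0.0
```

Call:
{"name": "play_rows", "arguments": {
  "commands": [
    [[-0.6,-0.2,0,-0.2,0],[-0.6,-0.34,0,-0.2,0],[-0.6,-0.34,0,-0.2,0],[-0.6,-0.34,0,-0.2,0],[-0.6,-0.34,0,-0.2,0]]
  ]
}}

```text
clock: 43.12
tcp_pos: [0.4533, -0.0539, 0.3035]
orientation: [3.142, 0.002, -0.002]
contact_force: [-0.1, -0.4, 0.5]
grip_width: 0.0681
gripper_force: 0.0
```

```bash
python3 look.py w13 mallet_grip coaster_square jar_center coaster_round
python3 - <<'E'
from h import *
import pickle
from scipy.optimize import minimize
a,ra=pickle.load(open('w13.pkl','rb'));b,rb=pickle.load(open('w5.pkl','rb'))
def cyl(x,y,z0,parts):
    t=np.linspace(0,2*np.pi,40);P=[]
    for r_,h in parts:P+=[(x+r_*np.cos(k),y+r_*np.sin(k),z0+h) for k in t]
    return P
def mask(f,x,y,z0,segs):
    m=np.zeros((480,640),np.uint8)
    for s in segs: cv2.fillConvexPoly(m,cv2.convexHull(proj(f,cyl(x,y,z0,s)).astype(np.float32)).astype(np.int32),1)
    return m>0
MAL=[[(.03,0),(.03,.076)],[(.013,.076),(.013,.155)]];JAR=[[(.03,0),(.03,.084)]]
def fit(f,m,z0,segs,x0):
    def cost(p):
        q=mask(f,*p,z0,segs);return 1-(q&m).sum()/(q|m).sum()
    best=min(((cost((x0[0]+i,x0[1]+j)),x0[0]+i,x0[1]+j) for i in np.arange(-.01,.0101,.001) for j in np.arange(-.01,.0101,.001)))
    return np.round(best,4)
for n in('wrist','scene','side'):
    f=grab(n)
    for t,s,x0 in(('mallet_grip',MAL,(.5225,-.0543)),('jar_center',JAR,(.5166,.055))):
        for x in viewer.trace(f,t)[:5]:
            r_=fit(f,x['pixels'],.015,s,x0)
            if r_[0]<.5: print(n,t,r_)
for x in ra['coaster_square']: print('sq',cv2.minAreaRect(onz(a,x[2],.015)[:,:2].astype(np.float32)))
E
```

```text
43.1167 [ 0.4533 -0.0539  0.3035] [ 3.1415e+00  1.8000e-03 -1.9000e-03]
mallet_grip 0.78 [294. 114. 351. 167.] [163. 125.  88.]
coaster_square 0.83 [290. 102. 353. 170.] [175. 139.  97.]
jar_center 0.98 [438. 263. 511. 333.] [151.  87. 172.]
jar_center 0.88 [186. 111. 257. 173.] [214. 212. 209.]
jar_center 0.79 [249. 239. 303. 305.] [156.  92. 169.]
jar_center 0.58 [  0. 284.  89. 351.] [131.  73. 145.]
coaster_round 0.63 [218. 105. 265. 170.] [177. 141. 100.]
wrist mallet_grip [ 0.1999  0.5155 -0.0523]
wrist jar_center [0.0454 0.5126 0.055 ]
scene mallet_grip [ 0.1879  0.5145 -0.0513]
scene jar_center [0.0724 0.5156 0.056 ]
side mallet_grip [ 0.1136  0.5205 -0.0593]
side jar_center [0.0709 0.5146 0.052 ]
sq ((0.5223576426506042, -0.05401693284511566), (0.07612001895904541, 0.07823934406042099), 3.3686611652374268)
```

Run:
```python
from h import *
import pickle
a,_=pickle.load(open('w13.pkl','rb'))
i=a['pixels']
x,y=.5223,-.054
print('head top ring extremes exp',proj(a,[(x+.03,y,.091),(x-.03,y,.091),(x,y+.03,.091),(x,y-.03,.091)]).round(1).tolist())
print('handle top extremes exp',proj(a,[(x+.013,y,.170),(x-.013,y,.170),(x,y+.013,.17),(x,y-.013,.17)]).round(1).tolist())
print('coaster',proj(a,[(x+.038,y+.038,.015),(x-.038,y-.038,.015)]).round(1).tolist())
g=i.sum(2)//3
for r in range(98,176,3): print(r,' '.join('%3d'%v for v in g[r,284:360:3]))
```

```text
head top ring extremes exp [[322.6, 103.4], [322.5, 164.8], [292.9, 134.7], [352.1, 134.8]]
handle top extremes exp [[322.5, 117.3], [322.4, 151.5], [306.0, 134.6], [338.9, 134.6]]
coaster [[291.0, 102.1], [352.6, 166.2]]
98  92  90  93  91  92  91  91  92  92  91  91  87  91  95  99 100  98 100  97 102  97 100  99  99  99 100
101  91  92  89  89  90  89  91  92  89  90  92  91  92  95 107 108 111 109 108 116 129 133 143 112 100 100
104  91  92 111 125 122 130 126 131 154 165 164 160 150 152 156 166 174 167 156 159 169 176 186 142  96  96
107  84  87 138 150 144 149 147 146 148 164 167 167 161 168 166 160 177 171 156 152 178 185 178 135 102 101
110  90  90 130 143 141 148 137 140 157 160 163 158 148 150 155 156 163 166 164 155 183 189 186 143 104  96
113  72  71  91 111 115 105 100 100 133 128  92  84  80  85  82  80  90 117 121 131 131 126 135 106  77  74
116  65  66  76 118 112 104 101  94  86  86  86  91  88  93  97  97  90  76  86 125 119 125 130 105  79  79
119  66  65  72 111 115 101  93  90  84  89  84  86  89  98  98  97  97  96  83  79 106 130 143 111  80  82
122  68  67  75
[... 1228 characters left out ...]
 152 145 132 109 103 102  82 101 130 141 120  87  85
158  81  82  81  91 130 121 114 100  92  95  98 101 102 104 100 104 104  98  83 104 131 114 130 121  88  95
161  83  83  80  97 162 142 147 153 130  93  93  96  95  97 100 100  88  92 131 158 152 156 177 150  87 106
164 104 105 100 119 180 158 162 172 180 157 121 107  91  88  92 103 128 171 167 170 163 166 163 140  94 109
167 103 104 103 111 161 151 143 147 152 136 138 130 115 107 109 108 115 118 110 108 106 107 105 109 107 106
170 102 101  97  99 101  97  97  99  97  99  99 101 100  98 100  98  99 100 102 103 103 103 102 101 101 102
173 102 101  97  96  98  96  97  94  93  95  94  95  93  95  95  95  94  95  99  98  99  97 100 100 100  98
```

Relative to its coaster, the mallet stands about 4 mm too near (−x). I'll regrip it and shift it.

Call:
{"name": "play_rows", "arguments": {
  "commands": [
    [[-0.6,0.2,0,0,0],[-0.6,0.33,0,0,0],[-0.6,0.33,0,0.2,0],[-0.6,0.33,0,0.4,0],[-0.6,0.33,0,0.6,0],[-0.6,0.33,0,0.8,0],[-0.6,0.33,0,0.945,0],[-0.6,0.33,0,0.945,0],[-0.6,0.33,0,0.945,0]]
  ]
}}

```text
clock: 44.57
tcp_pos: [0.5188, -0.0536, 0.1148]
orientation: [-3.141, -0.002, 0.005]
contact_force: [0.4, 0.7, 0.6]
grip_width: 0.0684
gripper_force: 0.0
```

Call:
{"name": "play_rows", "arguments": {
  "commands": [
    [[1,0,0,0,0],[1,0,0,0,0],[1,0,0,0,0],[1,0,0,0,0],[1,0,0,0,0],[1,0,0,0,0]]
  ]
}}

```text
clock: 45.07
tcp_pos: [0.521, -0.0538, 0.1176]
orientation: [3.141, 0.002, 0.006]
contact_force: [-0.9, 0.2, 6.4]
grip_width: 0.025
gripper_force: 39.1
```

Call:
{"name": "play_rows", "arguments": {
  "commands": [
    [[1,0,0,-0.03,0],[1,0,0,-0.04,0],[1,0.02,0,-0.04,0],[1,0.02,0,-0.04,0],[1,0.02,0,-0.04,0]]
  ]
}}

```text
clock: 45.48
tcp_pos: [0.5238, -0.0537, 0.1234]
orientation: [-3.142, -0.002, -0.0]
contact_force: [-1.2, 0.3, -2.4]
grip_width: 0.0252
gripper_force: 39.6
```

Call:
{"name": "play_rows", "arguments": {
  "commands": [
    [[1,0.006,0,0.01,0],[1,0.006,0,0.022,0],[1,0.006,0,0.022,0],[1,0.006,0,0.022,0]]
  ]
}}

```text
clock: 45.82
tcp_pos: [0.5244, -0.0537, 0.1186]
orientation: [-3.141, -0.002, 0.002]
contact_force: [-0.0, -0.1, -2.9]
grip_width: 0.0249
gripper_force: 39.6
```

Call:
{"name": "play_rows", "arguments": {
  "commands": [
    [[1,0,0,0.005,0],[1,0,0,0.01,0],[1,0,0,0.01,0]]
  ]
}}

```text
clock: 46.07
tcp_pos: [0.5251, -0.0537, 0.1177]
orientation: [3.141, 0.002, 0.001]
contact_force: [-2.3, 0.1, 4.1]
grip_width: 0.0246
gripper_force: 40.2
```

Call:
{"name": "play_rows", "arguments": {
  "commands": [
    [[0,0,0,-0.003,0],[-0.6,0,0,-0.003,0],[-0.6,0,0,-0.003,0],[-0.6,0,0,-0.003,0],[-0.6,0,0,-0.2,0],[-0.6,0,0,-0.4,0],[-0.6,0,0,-0.6,0],[-0.6,-0.2,0,-0.8,0],[-0.6,-0.35,0,-0.93,0],[-0.6,-0.35,0,-0.93,0],[-0.6,-0.35,0,-0.93,0],[-0.6,-0.35,0,-0.93,0]]
  ]
}}

```text
clock: 47.07
tcp_pos: [0.4551, -0.054, 0.3032]
orientation: [3.141, 0.001, 0.003]
contact_force: [0.2, 0.7, -0.8]
grip_width: 0.0683
gripper_force: 0.0
```

```bash
python3 look.py w14 coaster_square coaster_round jar_center
python3 - <<'E'
from h import *
import pickle
a,ra=pickle.load(open('w14.pkl','rb'))
g=a['pixels'].sum(2)//3
x,y=.5223,-.054
c=proj(a,[(x,y,.17),(x,y,.091),(x,y,.015),(.5166,.055,.099),(.5166,.055,.015)]);print(c.round(1).tolist())
for x_ in ra['coaster_square']: print('sq',cv2.minAreaRect(onz(a,x_[2],.015)[:,:2].astype(np.float32))[0])
k=int(c[0,0]);r0=int(c[0,1])
print('col',k,[(r,int(g[r,k])) for r in range(r0-36,r0+38,2)])
print('row',r0,[(u,int(g[r0,u])) for u in range(k-36,k+38,2)])
l=(g>185).astype(np.uint8);X,Y=c[3].astype(int)
n,lab,st,ce=cv2.connectedComponentsWithStats(l)
for s,q in zip(st,ce):
  if s[4]>800 and abs(q[0]-X)<40 and abs(q[1]-Y)<40: print('lid',s,q)
E
```

```text
47.0667 [ 0.4551 -0.054   0.3032] [3.141e+00 1.400e-03 2.600e-03]
coaster_square 0.71 [293. 110. 355. 167.] [178. 142.  99.]
coaster_round 0.68 [217. 109. 265. 172.] [175. 140.  99.]
jar_center 0.89 [438. 265. 512. 335.] [151.  87. 172.]
jar_center 0.88 [  0. 284.  88. 352.] [130.  72. 146.]
jar_center 0.61 [185. 114. 258. 174.] [215. 213. 210.]
jar_center 0.57 [247. 242. 302. 306.] [156.  92. 167.]
[[322.2, 137.5], [322.3, 137.2], [322.3, 137.1], [213.2, 143.2], [234.4, 141.9]]
sq (0.5220780372619629, -0.05420606955885887)
col 322 [(101, 91), (103, 90), (105, 127), (107, 155), (109, 116), (111, 80), (113, 90), (115, 96), (117, 93), (119, 121), (121, 154), (123, 156), (125, 174), (127, 194), (129, 196), (131, 198), (133, 199), (135, 199), (137, 198), (139, 195), (141, 190), (143, 191), (145, 194), (147, 196), (149, 175), (151, 162), (153, 153), (155, 120), (157, 102), (159, 101), (161, 89), (163, 92), (165, 141), (167, 162), (169, 126), (171, 101), (173, 99)]
row 137 [(286, 75), (288, 77), (290, 78), (292, 106), (294, 109), (296, 101), (298, 101), (300, 104), (302, 99), (304, 110), (306, 161), (308, 175), (310, 176), (312, 173), (314, 174), (316, 188), (318, 197), (320, 198), (322, 198), (324, 198), (326, 198), (328, 198), (330, 199), (332, 196), (334, 163), (336, 135), (338, 131), (340, 97), (342, 80), (344, 78), (346, 75), (348, 79), (350, 126), (352, 139), (354, 99), (356, 82), (358, 80)]
lid [ 184  116   59   61 2769] [212.81184543 145.82592994]
```

The mallet is now centred (handle, head and coaster all centred on row 137). The jar is about 3 mm off in −x, so I'll fix it the same way.

Call:
{"name": "play_rows", "arguments": {
  "commands": [
    [[-1,0.15,-0.2,0,0],[-1,0.293,-0.4,0,0],[-1,0.293,-0.543,0,0],[-1,0.293,-0.543,0.1,0],[-1,0.293,-0.543,0.3,0],[-1,0.293,-0.543,0.5,0],[-1,0.293,-0.543,0.7,0],[-1,0.293,-0.543,0.85,0],[-1,0.293,-0.543,0.85,0],[-1,0.293,-0.543,0.85,0]]
  ]
}}

```text
clock: 48.1
tcp_pos: [0.5122, 0.055, 0.1313]
orientation: [-3.142, -0.003, 0.008]
contact_force: [-0.1, 0.9, 0.4]
grip_width: 0.0847
gripper_force: 0.0
```

Call:
{"name": "play_rows", "arguments": {
  "commands": [
    [[-1,0,0,0.15,0],[-1,0,0,0.3,0],[-1,0,0,0.43,0],[-1,0,0,0.43,0],[-1,0,0,0.43,0],[1,0,0,0.43,0],[1,0,0,0.43,0],[1,0,0,0.43,0],[1,0,0,0.43,0],[1,0,0,0.43,0],[1,0,0,0.43,0],[1,0,0,0.43,0]]
  ]
}}

```text
clock: 49.1
tcp_pos: [0.5153, 0.0553, 0.0497]
orientation: [-3.141, -0.002, -0.007]
contact_force: [-1.8, -0.1, 8.8]
grip_width: 0.0596
gripper_force: 41.6
```

Call:
{"name": "play_rows", "arguments": {
  "commands": [
    [[1,0,0,-0.03,0],[1,0,0,-0.04,0],[1,0.02,0,-0.04,0],[1,0.02,0,-0.04,0],[1,0.02,0,-0.04,0]]
  ]
}}

```text
clock: 49.52
tcp_pos: [0.5175, 0.0547, 0.0551]
orientation: [-3.142, -0.001, -0.0]
contact_force: [-0.9, 0.2, -3.0]
grip_width: 0.059
gripper_force: 43.7
```

Call:
{"name": "play_rows", "arguments": {
  "commands": [
    [[1,0.003,0,0.01,0],[1,0.003,0,0.022,0],[1,0.003,0,0.022,0],[1,0.003,0,0.022,0]]
  ]
}}

```text
clock: 49.85
tcp_pos: [0.5175, 0.0548, 0.0503]
orientation: [3.141, 0.002, -0.001]
contact_force: [-0.5, 0.3, -2.5]
grip_width: 0.0594
gripper_force: 43.8
```

Call:
{"name": "play_rows", "arguments": {
  "commands": [
    [[1,0,0,0.005,0],[1,0,0,0.01,0],[1,0,0,0.01,0]]
  ]
}}

```text
clock: 50.1
tcp_pos: [0.5178, 0.0549, 0.0498]
orientation: [3.141, 0.002, -0.0]
contact_force: [-5.2, -0.0, 12.2]
grip_width: 0.059
gripper_force: 44.8
```

Call:
{"name": "play_rows", "arguments": {
  "commands": [
    [[1,0,0,-0.006,0],[0,0,0,-0.006,0],[-1,0,0,-0.006,0],[-1,0,0,-0.006,0],[-1,0,0,-0.006,0],[-1,0,0,-0.006,0],[-1,0,0,-0.2,0],[-1,0,0,-0.4,0],[-1,0,0,-0.6,0],[-1,0,0,-0.8,0],[-1,0,0,-1,0],[-1,0,0,-1,0]]
  ]
}}

```text
clock: 51.1
tcp_pos: [0.5221, 0.0561, 0.2569]
orientation: [-3.14, -0.002, -0.021]
contact_force: [1.7, -0.1, 0.3]
grip_width: 0.0854
gripper_force: 0.0
```

Call:
{"name": "play_rows", "arguments": {
  "commands": [
    [[-1,-0.34,0,-0.3,0],[-1,-0.34,0,-0.3,0],[-1,-0.34,0,-0.3,0],[-1,-0.34,0,-0.3,0],[-1,-0.34,0,-0.3,0]]
  ]
}}

```text
clock: 51.52
tcp_pos: [0.4502, 0.0546, 0.3087]
orientation: [3.141, 0.002, 0.002]
contact_force: [-0.5, 0.7, -0.7]
grip_width: 0.0859
gripper_force: 0.0
```

```bash
python3 look.py w15 jar_center mallet_grip sander_center spindle_center index collar_center
python3 - <<'E'
from h import *
import pickle
a,ra=pickle.load(open('w15.pkl','rb'))
g=a['pixels'].sum(2)//3
c=proj(a,[(.5166,.055,.099),(.5166,.055,.015),(.5223,-.054,.17)]);print(c.round(1).tolist())
n,lab,st,ce=cv2.connectedComponentsWithStats((g>185).astype(np.uint8))
for s,q in zip(st,ce):
  if s[4]>400 and abs(q[0]-c[0,0])<40 and abs(q[1]-c[0,1])<40: print('lid',s,q)
k=int(c[0,0]);r0=int(c[0,1])
print([(r,int(g[r,k])) for r in range(r0-42,r0+44,2)])
for t,z in(('spindle_center',.048),('index',.014),('sander_center',.028)):
  for x in ra[t]: print(t,cv2.minAreaRect(onz(a,x[2],z)[:,:2].astype(np.float32)))
E
```

```text
51.5167 [0.4502 0.0546 0.3087] [3.1412e+00 1.6000e-03 2.3000e-03]
jar_center 0.97 [ 84. 282. 164. 346.] [137.  79. 148.]
jar_center 0.96 [513. 261. 594. 326.] [148.  82. 170.]
jar_center 0.8 [293. 107. 353. 167.] [235. 238. 238.]
jar_center 0.7 [339. 234. 388. 301.] [159.  93. 180.]
mallet_grip 0.83 [387. 104. 472. 161.] [158. 121.  86.]
mallet_grip 0.67 [ 53. 153.  96. 187.] [112. 109. 102.]
sander_center 0.63 [606.  61. 638.  96.] [210. 176. 129.]
spindle_center 0.79 [ 23.  73. 193. 114.] [201. 171. 126.]
spindle_center 0.51 [295. 108. 352. 166.] [234. 238. 238.]
index 0.65 [ 92. 135. 103. 202.] [133. 129. 126.]
index 0.33 [  2.  53. 226. 204.] [198. 181. 146.]
collar_center 0.65 [ 56. 153.  96. 185.] [109. 106. 100.]
[[321.9, 138.0], [322.0, 137.7], [457.1, 131.8]]
lid [ 293  108   59   61 2797] [321.65856275 137.82874508]
[(96, 101), (98, 104), (100, 102), (102, 99), (104, 97), (106, 140), (108, 204), (110, 232), (112, 241), (114, 242), (116, 241), (118, 240), (120, 243), (122, 242), (124, 239), (126, 239), (128, 240), (130, 243), (132, 243), (134, 242), (136, 243), (138, 243), (140, 242), (142, 239), (144, 240), (146, 243), (148, 242), (150, 242), (152, 241), (154, 242), (156, 243), (158, 242), (160, 239), (162, 240), (164, 243), (166, 235), (168, 189), (170, 120), (172, 115), (174, 115), (176, 118), (178, 116), (180, 115)]
spindle_center ((0.5653684139251709, 0.29739803075790405), (0.19376064836978912, 0.03815121948719025), 88.30397033691406)
spindle_center ((0.5159189701080322, 0.05450620874762535), (0.06744646281003952, 0.06676481664180756), 26.46013832092285)
index ((0.5047067999839783, 0.34545817971229553), (0.009341398254036903, 0.0349094420671463), 88.38204956054688)
index ((0.5251004099845886, 0.32978785037994385), (0.29948538541793823, 0.17871743440628052), 87.73120880126953)
sander_center ((0.5898460745811462, -0.3048335015773773), (0.034398552030324936, 0.0407143160700798), 1.5838717222213745)
```

The lid centre (321.7,137.8) matches the coaster centre (322,138), so everything is in place. Handing in.

```bash
python3 -c "
from bench import r
print(r.hand_in())"
```

```text
the job is handed in; nothing more can be done
None
```

The job is handed in at about 52 s of the 134 s: the spindle lies flat in the cradle, the collar is within about 0.5 mm of the index strip, and the jar and mallet stand upright, centred on their coasters to within about 1 mm after one small correction each; the hand-in call gave no verdict.

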